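# Dock the dip jars and find the lids that screw home

### The job

Slide both white dip jars into the two bays of the wooden rack, foot under the metal lips, until they stand against the back stop, so that the rack keeps them from turning. Then find by trial the lid that fits each jar and screw it on clockwise until it is fully home; the look-alike lids of another make jam after a short turn and are simply left off. Keep the jars upright and do not disturb the tape roll or the glass dish.

Things in the scene. Friction and masses are not known exactly. Their poses are not given: they have to be found in the camera images.
- jar_1: white jar, 82 mm high, 0.35 kg: square foot 72x72x7 mm, round body 58 mm across from 7 to 50 mm height (grip it 34 to 40 mm up), threaded neck 47 mm across up to the rim (33 mm across) at 82 mm. Origin: centre of underside; x, y along the foot's sides, z up. Three black marks down the body at 0, 120, 240 deg from its x axis show the thread's three entry gaps. Jar and lid makes are not told by name
- jar_2: like jar_1, thread of another make. Either jar: a lid goes on with its 3 bars over the 3 marks (any of 3 ways, within 5 deg and 2 mm) and then rests with its rim 58 mm above the jar's origin; turned clockwise from above it sinks 5.1 mm/rad. The fitting lid is home after 68 deg (rim 52 mm up), hard stop at about 76 deg. A wrong lid goes on alike but jams after about 18 deg, rim about 57 mm up: turn it back, lift it off
- lid_1: grey plastic screw lid, twelve-sided, 60 mm across flats, 34 mm high, 60 g, open side down. Origin: centre of its lower rim; z up. Flats face 0, 30, 60.. deg from its x axis; three black bars on top at 0, 120, 240 deg mark its inner lugs. Grip the flats 20 to 24 mm above the rim, up to 50 N. May be absent
- lid_2: lid, outside exactly like lid_1. There are 3 or 4 lids: one fits jar_1, another fits jar_2, the rest fit neither jar; which is which cannot be seen from outside and must be tried
- lid_3: lid, outside exactly like lid_1
- lid_4: lid, outside exactly like lid_1. May be absent
- rack: wooden rack fixed to the table, 13 mm high, 200 mm along y, x from -50 to +50 mm; two bays open to its -x side, no floor: jars slide in over the table along +x. Lanes 75 mm wide at y = +50 and -50 mm; metal lips 9 to 13 mm up reach 6 mm over the jar's foot each side (no way in from above). Lips begin at x = -38, flared mouth -50 to -38, back stop +38 mm. Origin: centre of underside, z up
- bay_left (a point): centre of the left (+y) bay at table height: where the jar's origin is when its foot touches the back stop (rack frame x = 2, y = 50 mm). Axes as the rack's
- bay_right (a point): the same for the right (-y) bay (rack frame x = 2, y = -50 mm). Note: dark display boards, 0.2 to 0.3 m high, stand on the table to the right, left and behind the work, and a 0.14 m glass showcase behind; come in from above
- tape: a roll of brown tape, 93 mm across, 48 mm high, not to be disturbed; origin at the centre of its underside
- dish: a small glass dish, 82 mm across, 22 mm high, not to be disturbed; origin at the centre of its underside
Mind the look-alikes: they are no part of the job. Leave any blue look-alike of the lid_4 alone.

How it is judged:
By the outcome, as a careful person would: the job done as asked, in the order asked, and still so for the second after the job is handed in, with the robot touching nothing.
Of lid_1, lid_4 only 1 to 2 are there at a start; the rules pass over those that are not, and their reading is None.
At some moment in a run one of lid_1, lid_2, lid_3, lid_4 may be knocked a few centimetres aside while the robot is not near it.
It also fails if it takes over 210 s, if anything falls off the work surface, if the arm or the gripper's body presses on something with over 40 N, if the wrist force passes 120 N, or if a joint passes its speed limit or range.

### The arm

A 6-joint arm with a two-finger parallel gripper is mounted at the origin on a cart in front of the work surface, level with it; the furniture and walls round the work are solid. World frame = base frame: x ahead of the robot, y to its left, z up, the work surface at z = 0. Lengths are in mm, angles in degrees, forces in N, time in s.
With the tool pointing down it reaches from about 275 to 825 mm from the base axis. Payload 4.9 kg.
Tool frame: the origin (TCP) lies at the very end of the fingers, on their centre line; the grasp point (between the pads) lies 19 mm behind it (manip.hold_point_z is the z of the grasp point in the tool frame, in mm); z points along the fingers, y is the line along which they close (so a half turn about z gives the same grasp; the last joint's range is limited). The gripper opens to 85 mm and grips with 20 to 120 N. Pads are 22 mm wide; open, the fingers measure 114 mm over their backs; the gripper's body (76 mm by 85 mm) begins 54 mm behind the grasp point. The pads swing forward as they close: fully open they stand 13 mm farther back than shut.
Start: joints at [-71.001, 18.69, -11.035, 60.275, 0, 82.311], TCP at [247.04, -491.416, 196.981] pointing down, gripper open.
Joint ranges: [-152.03, 152.03], [-55.5, 102.48], [-74.3, 77.21], [-110.64, 120.58], [-84.22, 78.4], [-180, 180]. Speed limits (degrees/s): [147.25, 147.25, 180, 180, 180, 180].

### API

Orientations are given as [roll, pitch, yaw] about the fixed x, y, z axes, in that order (R = Rz(yaw) Ry(pitch) Rx(roll)).
In Python, from station import manip gives the robot as it stands.
- The arm moves only by the tool carry_out, never from a script. Its argument "rows" is text: rows parted by semicolons, each of 5 numbers parted by spaces: the closure, from -1 (fully open) to 1 (shut), so that 0 is half open, then the shift along the tool's x, y, z in mm, then the turn about the tool's z in rad. In form: grip tx ty tz spin; .... A call has exactly 8 rows; each row shifts and turns the commanded pose from where the row before left it, along the tool's axes as they then stand; what a row does not reach is not made up. A row lasts 1/10 s, in which the tool goes at most 50 mm and 8.59 degrees, less where a joint would pass 70% of its speed; a pose out of reach is approached as far as the arm can. A call with a gripper value outside its range is refused whole. The fingers move at their own pace and stop on an object; the grip force is fixed at half the most. Time passes only in rows, so rows that do not move let the fingers close, or fill a call up. It gives the time, the measured TCP pose, the force, the opening and the grip force at its end, in the units of the state.
- manip.get_state(): the state, without advancing time (a new reading comes with each control period).
- manip.grab_frame(name): name is "scene" or "top" or "wrist"; returns a dict with "img" (384x512x3 uint8, blue, green, red), "range_z" (384x512 float32, mm along the optical axis (not along the pixel's ray), 0 where there is no reading), "intrinsics" (3x3 intrinsics, pixels), "k1" (the pictures are not rectified: a ray, as slopes to the right and down, at radius r is drawn at 1 + k1 r^2 times it, then the intrinsics apply), "world_to_cam" (4x4, takes a point from world to camera coordinates). Camera axes: x right, y down, z forward; pixel columns grow to the right and rows downward; lengths in mm; the calibration is good to about 2 mm. A picture is of the moment at which its call begins.
- manip.close_job(): hands the job in; it is judged then, once.
Trained networks look in a picture, given as the dict that the camera call returned (one of the last four; its "shot" number tells which), for a name from the list of things; names that differ only in an ending like _2 or _b are one class to them, and where a whole thing is asked for, a point or a joint stands for the part that bears it (a point fixed in the world has none). Each returns a list of dicts, best first, with "confidence" (0 to 1); they miss things now and then, are a little off and sometimes report something else, mostly with a low value. They report only what shows in the picture. A call takes as long as a camera call. They do not tell look-alikes from the thing itself.
- manip.recognise(picture, label): "location" ([row, column] in pixels, amid what is visible of it).
- manip.outline_of(picture, label): "pixels" (384x512 bool, what is visible of it) and "location" ([row, column] in pixels, amid what is visible of it).
- manip.tip_of(picture, label): "location" ([row, column] in pixels: a listed point, or the origin of a listed thing).
The state is a dict: "t": time; "joint_pos": joint angles; "dq": joint speeds; "joint_torque": joint torques, N m; "eef_pos": TCP position; "orientation": TCP orientation; "contact_force": force on the tool from outside, world axes, zero at the start; "torque": the same for the moment, N m; "finger_gap": finger opening in mm; "gripper_force": force on a finger pad.
Only numpy, scipy, OpenCV 4.12 (cv2) and the standard library are available. Lean on these libraries where they do the work, as an engineer would, in place of code of your own. Each camera call takes 0.05 s, during which the arm holds its last target. There are 200 camera calls.

## Working session

There is one attempt and no reset: what is moved stays moved. The work goes in short steps, Python scripts to look and compute and a tool call to move; the robot and the scene stay as the last step left them, time stands still between calls to the robot, and variables do not carry over. Pictures are saved under pics/ and viewed, at most 14 in all, crops included, and the job is handed in when it is done.

Besides the shell and the picture viewer there is one more tool, called after ">>>" by a JSON object that holds its "api" and its "payload", one argument or row to a line. carry_out: Moves the arm, as the interface text tells. Its arguments: {"type":"object","properties":{"rows":{"type":"string"}},"required":["rows"]}

```bash
mkdir -p pics; ls; cat > h.py <<'E'
import numpy as np, cv2
from station import manip
def ray(p,rc):
    K=np.array(p["intrinsics"]);k=float(np.ravel(p["k1"])[0])
    u=np.array([(rc[1]-K[0,2])/K[0,0],(rc[0]-K[1,2])/K[1,1]]);v=u.copy()
    for _ in range(20): v=u/(1+k*(v@v))
    return np.array([v[0],v[1],1])
def at_z(p,rc,z):
    T=np.array(p["world_to_cam"]);R=T[:3,:3];o=-R.T@T[:3,3];d=R.T@ray(p,rc)
    return o+d*(z-o[2])/d[2]
def at_depth(p,rc):
    T=np.array(p["world_to_cam"]);r,c=int(round(rc[0])),int(round(rc[1]));d=p["range_z"][r,c]
    return T[:3,:3].T@(ray(p,rc)*d-T[:3,3])
def px(p,P):
    T=np.array(p["world_to_cam"]);K=np.array(p["intrinsics"]);k=float(np.ravel(p["k1"])[0])
    q=T[:3,:3]@np.array(P)+T[:3,3];s=q[:2]/q[2];s=s*(1+k*(s@s));return np.array([K[1,1]*s[1]+K[1,2],K[0,0]*s[0]+K[0,2]])
def cloud(p):
    T=np.array(p["world_to_cam"]);K=np.array(p["intrinsics"]);k=float(np.ravel(p["k1"])[0])
    r,c=np.mgrid[:384,:512];u=np.stack([(c-K[0,2])/K[0,0],(r-K[1,2])/K[1,1]],-1);v=u.copy()
    for _ in range(20): v=u/(1+k*(v**2).sum(-1,keepdims=True))
    d=p["range_z"][...,None];P=np.concatenate([v*d,d],-1)-T[:3,3]
    P=P@T[:3,:3];P[p["range_z"]==0]=np.nan;return P
E
cat > a.py <<'E'
from h import *
np.set_printoptions(precision=1,suppress=True)
print(manip.get_state(),manip.hold_point_z)
for n in ["top","scene"]:
    p=manip.grab_frame(n);cv2.imwrite(f"pics/{n}0.png",p["img"])
    T=np.array(p["world_to_cam"]);print(n,-T[:3,:3].T@T[:3,3],p["intrinsics"],p["k1"])
    for l,z in [("jar_1",82),("lid_2",34),("rack",13),("tape",48),("dish",22)]:
        for o in manip.outline_of(p,l)[:6]:
            print(l,o["confidence"],np.array(o["location"]),at_z(p,o["location"],z),at_depth(p,o["location"]),o["pixels"].sum())
E
python3 a.py
```

```text
pics
{'t': 0.0, 'joint_pos': array([-71. ,  18.7, -11.1,  60.3,   0. ,  82.3]), 'dq': array([ 0. , -0. ,  0.1, -0. , -0. ,  0. ]), 'joint_torque': array([ -0. , -44.3,  26.2,   0. ,  -0. ,  -0. ]), 'eef_pos': array([ 246.8, -490.8,  196.2]), 'orientation': array([-179.9,   -0. ,   26.7]), 'contact_force': array([-0.7, -0. ,  0.2]), 'torque': array([ 0.,  0., -0.]), 'gripper_force': 0.0, 'finger_gap': 85.74372315051352} -18.700000000000003
top [434.6 -27.2 934.9] [[359.3   0.  256. ]
 [  0.  359.3 195. ]
 [  0.    0.    1. ]] -0.07793573452546529
jar_1 0.93 [259.6 229.9] [422.4  32.1  82. ] [422.3  32.5  76.7] 847
jar_1 0.89 [260.  185.5] [422.8 136.5  82. ] [422.8 136.7  80.9] 824
lid_2 0.97 [266.1 137.9] [408.3 264.9  34. ] [408.3 265.3  32.6] 511
lid_2 0.94 [155.9 302.9] [ 683.3 -155.3   34. ] [ 682.9 -155.2   35.3] 449
lid_2 0.86 [210.  150.4] [548.5 236.8  34. ] [548.4 236.5  35.1] 523
lid_2 0.66 [197.2 292.5] [ 575.3 -124.6   34. ] [ 575.1 -124.4   35.2] 500
rack 0.76 [185.5 224.4] [612.5  50.1  13. ] [613.   50.3  10.5] 1271
tape 0.9 [152.5 367. ] [ 686.3 -319.6   48. ] [ 695.  -329.7   17.3] 693
dish 0.79 [126.9 331.6] [ 765.8 -237.5   22. ] [ 772.4 -241.7    3.8] 723
scene [ 706.3 -783.4  843.7] [[374.3   0.  255. ]
 [  0.  374.3 194.6]
 [  0.    0.    1. ]] -0.10407178840229472
jar_1 0.96 [177.5 203. ] [448.6   2.7  82. ] [440.7  26.8  58.7] 609
jar_1 0.65 [157.5 210.2] [450.6  95.8  82. ] [439.7 133.4  49.4] 462
lid_2 0.89 [240.3 271.1] [ 670.1 -167.7   34. ] [ 670.2 -168.7   35.3] 480
lid_2 0.66 [139.4 206.7] [401.2 247.1  34. ] [400.3 250.3  31.4] 178
lid_2 0.64 [227.7 238.8] [ 576.8 -135.3   34. ] [ 577.5 -138.9   38.5] 437
rack 0.62 [191.1 253.1] [594.9  32.4  13. ] [594.6  34.6  10.7] 700
tape 0.97 [275.4 269.3] [ 676.9 -286.6   48. ] [ 675.4 -261.3    7.4] 934
dish 0.63 [270.2 309.5] [ 777.1 -242.5   22. ] [ 778.7 -230.2    3.3] 650
```

```bash
python3 - <<'E'
import cv2
i=cv2.imread("pics/top0.png");cv2.imwrite("pics/t1.png",cv2.resize(i[90:300,110:390],None,fx=2.8,fy=2.8,interpolation=cv2.INTER_CUBIC))
E
```

```text
(no output)
```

View pics/t1.png

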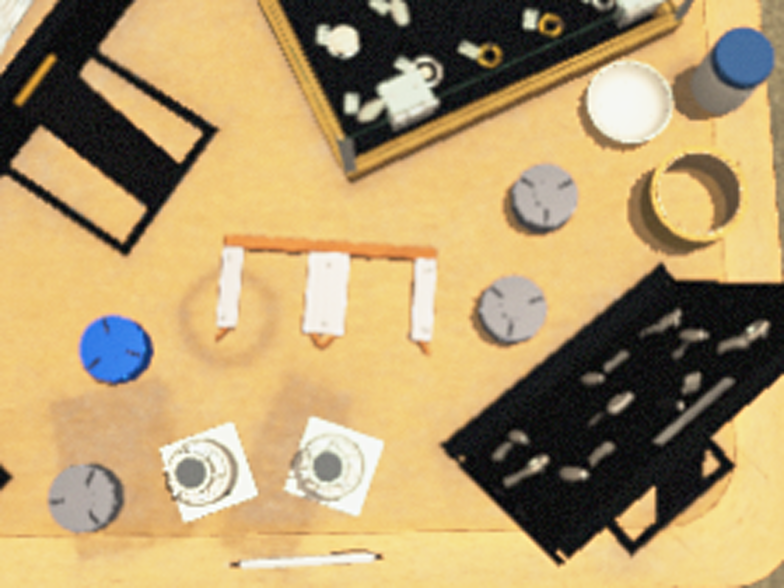

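View pics/scene0.png

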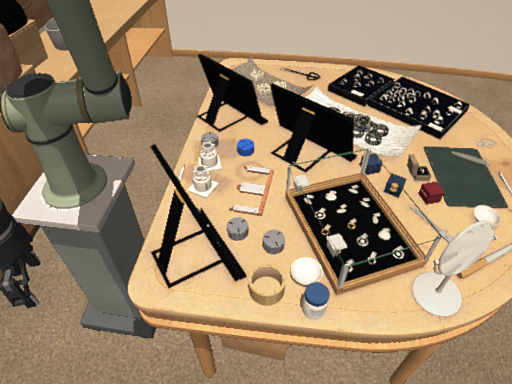

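The top crop shows three grey lids, one blue look-alike and two jars on square feet. It also shows the rack, with its bays opening toward the robot, and the boards to the right and left. I'll rise first and then cross over to the jars.

>>> {"api": "carry_out", "payload": {
  "rows": "-1 0 0 -45 0; -1 0 0 -45 0; -1 0 0 -45 0; -1 0 0 -40 0; -1 30 -34 0 0; -1 30 -34 0 0; -1 30 -34 0 0; -1 30 -34 0 0"
}}

```text
t: 1.4
eef_pos: [293.3, -314.4, 372.0]
orientation: [180.0, -0.0, 26.6]
contact_force: [-0.5, 0.1, 0.4]
finger_gap: 85.5
gripper_force: 0.0
```

>>> {"api": "carry_out", "payload": {
  "rows": "-1 30 -34 0 0; -1 30 -34 0 0; -1 30 -34 0 0; -1 30 -34 0 0; -1 30 -34 0 0; -1 30 -34 0 0; -1 30 -34 0 0; -1 30 -34 0 0"
}}

```text
t: 2.2
eef_pos: [385.5, 36.7, 372.3]
orientation: [180.0, -0.1, 26.7]
contact_force: [2.3, -0.6, 0.1]
finger_gap: 85.2
gripper_force: 0.0
```

>>> {"api": "carry_out", "payload": {
  "rows": "-1 0 0 0 0.1; -1 0 0 0 0.1; -1 0 0 0 0.1; -1 0 0 0 0.1; -1 0 0 0 0; -1 0 0 0 0; -1 0 0 0 0; -1 0 0 0 0"
}}

```text
t: 3.0
eef_pos: [385.4, 34.7, 372.0]
orientation: [180.0, -0.0, 3.8]
contact_force: [1.0, 0.5, 0.4]
finger_gap: 85.2
gripper_force: 0.0
```

```bash
cat > b.py <<'E'
from h import *
np.set_printoptions(precision=1,suppress=True)
s=manip.get_state();print(s["t"],s["joint_pos"],s["eef_pos"],s["orientation"])
p=manip.grab_frame("wrist");cv2.imwrite("pics/w1.png",cv2.resize(p["img"],None,fx=1.5,fy=1.5))
T=np.array(p["world_to_cam"]);print(-T[:3,:3].T@T[:3,3],T[:3,:3])
for l,z in [("jar_1",82),("lid_2",34),("rack",13)]:
    for o in manip.outline_of(p,l)[:6]:
        print(l,o["confidence"],np.array(o["location"]),at_z(p,o["location"],z))
for l in ["jar_1","rack","bay_left","bay_right"]:
    for o in manip.tip_of(p,l)[:3]: print(l,o["confidence"],np.array(o["location"]),at_z(p,o["location"],0))
E
python3 b.py
```

```text
3.0 [ -5.8  -2.7 -11.   81.7  -0.  170.4] [385.4  34.7 372. ] [180.   -0.    3.8]
[457.8  40.1 549.2] [[ 0.1 -1.   0. ]
 [-1.  -0.1  0.3]
 [-0.3 -0.  -1. ]]
jar_1 0.69 [111.1 182.5] [430.4 141.   82. ]
jar_1 0.62 [113.8 255.7] [433.7  37.6  82. ]
lid_2 0.95 [ 23.7 372.4] [ 567.3 -121.9   34. ]
lid_2 0.72 [ 30.4 126.2] [535.  232.1  34. ]
lid_2 0.57 [121.  113.4] [405. 259.  34.]
rack 0.93 [ 18.2 259.2] [568.6  41.3  13. ]
jar_1 0.94 [113.4 182.7] [421.9 158.4   0. ]
jar_1 0.83 [111.5 255.4] [433.1  37.9   0. ]
rack 0.61 [  7.6 256.5] [585.2  46.4   0. ]
rack 0.45 [ 26.7 367.2] [ 570.  -125.4    0. ]
```

View pics/w1.png

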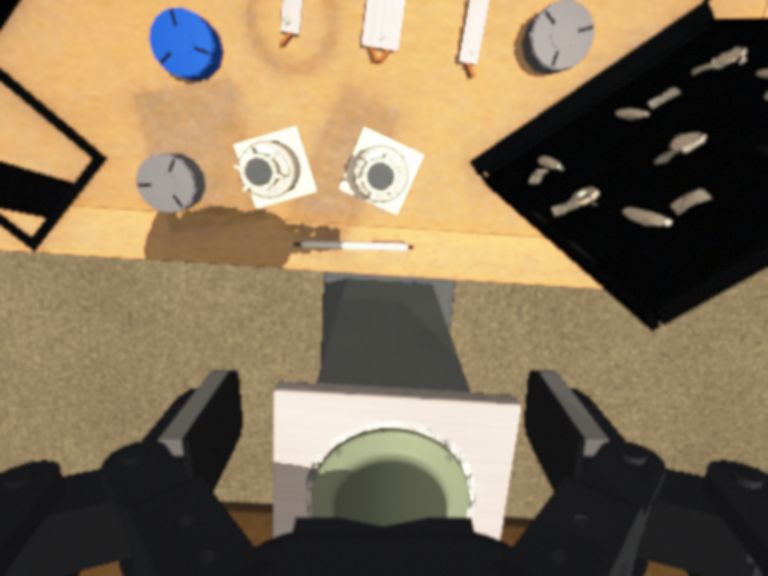

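The wrist view shows both jars at about (170,265) and (177,380), the rack mouths at the top, and the blue lid and the other lids. Joint 6 is near its limit, so I'm turning half a revolution to leave room for the clockwise screwing.

>>> {"api": "carry_out", "payload": {
  "rows": "-1 0 0 0 -0.149; -1 0 0 0 -0.149; -1 0 0 0 -0.149; -1 0 0 0 -0.149; -1 0 0 0 -0.149; -1 0 0 0 -0.149; -1 0 0 0 -0.149; -1 0 0 0 -0.149"
}}

```text
t: 4.2
eef_pos: [385.4, 34.8, 372.0]
orientation: [-180.0, 0.0, 72.4]
contact_force: [-0.0, 0.1, -0.4]
finger_gap: 85.8
gripper_force: 0.0
```

>>> {"api": "carry_out", "payload": {
  "rows": "-1 0 0 0 -0.149; -1 0 0 0 -0.149; -1 0 0 0 -0.149; -1 0 0 0 -0.149; -1 0 0 0 -0.149; -1 0 0 0 -0.149; -1 0 0 0 -0.149; -1 0 0 0 -0.149"
}}

```text
t: 5.0
eef_pos: [385.5, 34.8, 372.0]
orientation: [180.0, -0.0, 140.7]
contact_force: [-0.7, -0.5, 0.3]
finger_gap: 85.4
gripper_force: 0.0
```

>>> {"api": "carry_out", "payload": {
  "rows": "-1 0 0 0 -0.149; -1 0 0 0 -0.149; -1 0 0 0 -0.149; -1 0 0 0 -0.149; -1 0 0 0 -0.149; -1 0 40 0 0; -1 0 0 0 0; -1 0 0 0 0"
}}

```text
t: 5.8
eef_pos: [383.2, 75.1, 372.0]
orientation: [-180.0, -0.0, -176.8]
contact_force: [-0.5, -0.2, -0.5]
finger_gap: 85.7
gripper_force: 0.0
```

```bash
sed -i 's/w1.png/w2.png/' b.py; cat >> b.py <<'E'
np.save("w2.npy",p,allow_pickle=True)
E
python3 b.py
```

```text
5.8 [  0.3  -2.3 -10.6  81.7  -0.   -2.9] [383.2  75.1 372. ] [-180.    -0.  -176.8]
[309.8  71.7 549.2] [[-0.1  1.  -0. ]
 [ 1.   0.1  0.3]
 [ 0.3  0.  -1. ]]
jar_1 0.85 [164.7 235.2] [409.   46.9  82. ]
jar_1 0.67 [168.5 302.3] [409.3 147.   82. ]
lid_2 0.76 [162.  368.9] [402.8 261.7  34. ]
lid_2 0.74 [237.8 341.2] [539.2 234.6  34. ]
lid_2 0.63 [237.8 137.7] [ 558.9 -121.    34. ]
rack 0.56 [261.2 233.6] [607.2  47.1  13. ]
jar_1 0.9 [166.5 300.9] [423.3 157.4   0. ]
jar_1 0.55 [164.4 235.2] [425.9  42.6   0. ]
rack 0.68 [249.4 233.4] [589.6  45.3   0. ]
```

View pics/w2.png

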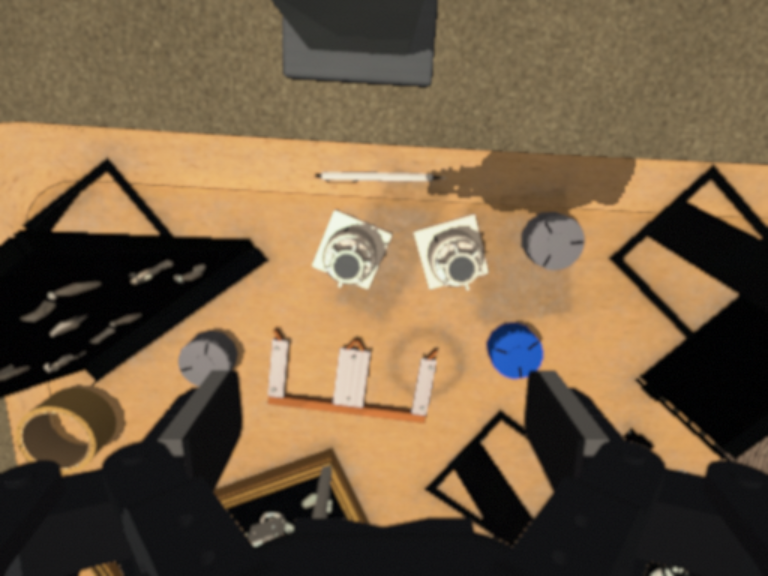

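```bash
cat > c.py <<'E'
from h import *
np.set_printoptions(precision=1,suppress=True)
def meas(p,name):
    P=cloud(p);hsv=cv2.cvtColor(p["img"],cv2.COLOR_BGR2HSV);white=(hsv[...,1]<75)&(hsv[...,2]>150)
    def rect(m,z):
        m=cv2.morphologyEx(m.astype(np.uint8),cv2.MORPH_OPEN,np.ones((2,2)))
        n,l,st,_=cv2.connectedComponentsWithStats(m)
        q=np.argwhere(m);xy=np.float32([at_z(p,a,z)[:2] for a in q]);return cv2.minAreaRect(xy),len(q)
    for c in [(422,140),(425,40)]:
        m=white&(abs(P[...,0]-c[0])<60)&(abs(P[...,1]-c[1])<52)&(P[...,2]<18)
        print(name,"foot",*rect(m,7))
    m=white&(abs(P[...,0]-590)<70)&(abs(P[...,1]-45)<115)&(P[...,2]<25)
    print(name,"lips",*rect(m,13))
if __name__=="__main__":
    for n in ["top","wrist"]: meas(manip.grab_frame(n),n)
E
python3 c.py
```

```text
top foot ((425.7226257324219, 148.4049072265625), (72.1709976196289, 64.65292358398438), 19.19294548034668) 263
top foot ((428.0490417480469, 37.27561569213867), (73.13282775878906, 73.21572875976562), 69.9568862915039) 365
top lips ((586.7573852539062, 42.99956512451172), (201.36134338378906, 76.79409790039062), 85.14051055908203) 879
wrist foot ((426.0762023925781, 157.74819946289062), (72.80998229980469, 72.40332794189453), 19.808940887451172) 552
wrist foot ((430.04412841796875, 42.9550895690918), (72.93701171875, 73.2213363647461), 69.60607147216797) 546
wrist lips ((589.7067260742188, 48.5673942565918), (200.74728393554688, 76.67733764648438), 85.21495819091797) 1521
```

>>> {"api": "carry_out", "payload": {
  "rows": "-1 0 0 0 -0.142; -1 0 0 0 -0.142; -1 -13.5 12 45 0; -1 -13.5 12 45 0; -1 -13.5 12 45 0; -1 -13.5 12 45 0; -1 -13.5 12 45 0; -1 0 0 20 0"
}}

```text
t: 7.1
eef_pos: [425.6, 154.5, 123.3]
orientation: [179.9, -0.2, -160.6]
contact_force: [-0.0, -0.3, -0.6]
finger_gap: 85.4
gripper_force: 0.0
```

```bash
cat > d.py <<'E'
from c import *
import sys
s=manip.get_state();print(s["t"],s["joint_pos"],s["eef_pos"],s["orientation"])
p=manip.grab_frame("wrist");cv2.imwrite("pics/"+sys.argv[1],cv2.resize(p["img"],None,fx=1.5,fy=1.5))
meas(p,"w")
for l,z in [("jar_1",82),("lid_2",34)]:
    for o in manip.outline_of(p,l)[:6]:
        print(l,o["confidence"],np.array(o["location"]),at_z(p,o["location"],z))
for o in manip.tip_of(p,"jar_1")[:3]: print("tip",o["confidence"],np.array(o["location"]),at_z(p,o["location"],0))
E
python3 d.py w3.png
```

```text
7.1 [ 10.6  12.7 -31.1  46.5   0.   -8.8] [425.6 154.5 123.3] [ 179.9   -0.2 -160.6]
w foot ((425.3299560546875, 157.29043579101562), (71.8817138671875, 71.73320770263672), 19.436420440673828) 1506
w foot ((428.8727111816406, 42.51729965209961), (71.89913177490234, 72.13133239746094), 69.74654388427734) 1410
w lips ((589.044189453125, 47.867000579833984), (201.41119384765625, 76.70555877685547), 85.05201721191406) 3065
jar_1 0.98 [140.5 130.6] [411.7  60.7  82. ]
jar_1 0.76 [178.4 255.9] [408.4 149.6  82. ]
lid_2 0.93 [309.1 298.2] [529.2 235.9  34. ]
lid_2 0.71 [179.  255.5] [420.2 153.5  34. ]
lid_2 0.63 [196.8 380.9] [399.1 261.8  34. ]
tip 0.59 [176.9 258.2] [425.4 158.2   0. ]
tip 0.58 [136.8 136.5] [427.   38.8   0. ]
```

View pics/w3.png

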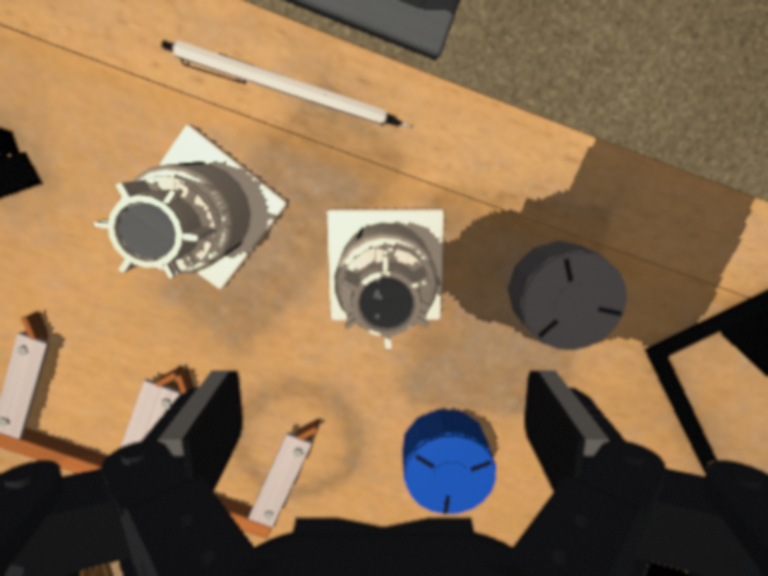

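The picture shows the left jar centred between the fingers at about (265,385), its foot square to the tool. Both foot fits come out at 72 x 72 mm. I'll go down and grip.

>>> {"api": "carry_out", "payload": {
  "rows": "-1 0 1.5 30 0; -1 0 0 30 0; -1 0 0 30 0; -1 0 0 17 0; -1 0 0 0 0; 1 0 0 0 0; 1 0 0 0 0; 1 0 0 0 0"
}}

```text
t: 8.1
eef_pos: [428.2, 156.0, 21.7]
orientation: [179.9, 0.2, -160.7]
contact_force: [-2.7, -0.6, 26.4]
finger_gap: 44.1
gripper_force: 40.1
```

>>> {"api": "carry_out", "payload": {
  "rows": "1 0 0 0 0; 1 0 0 0 0; 1 0 0 0 0; 1 0 0 0 0; 1 0 0 0 0; 1 0 0 0 0; 1 0 0 0 0; 1 0 0 0 0"
}}

```text
t: 8.9
eef_pos: [428.3, 155.7, 22.2]
orientation: [-180.0, 0.2, -160.7]
contact_force: [-3.0, 1.0, 12.8]
finger_gap: 42.4
gripper_force: 59.3
```

```bash
python3 d.py w4.png; python3 - <<'E'
from h import *
p=manip.grab_frame("scene");i=p["img"][110:220,150:290];cv2.imwrite("pics/s4.png",cv2.resize(i,None,fx=5,fy=5,interpolation=cv2.INTER_CUBIC))
E
```

```text
8.9 [ 10.7  20.8 -38.1  30.8   0.   -8.7] [428.3 155.7  22.2] [-180.     0.2 -160.7]
w foot ((412.2071533203125, 151.67337036132812), (44.406124114990234, 71.42446899414062), 19.864763259887695) 3319
w foot ((428.74896240234375, 42.32500457763672), (71.62135314941406, 72.07105255126953), 69.90843963623047) 4497
w lips ((559.4102783203125, 34.59737014770508), (12.418314933776855, 27.302032470703125), 58.532718658447266) 371
jar_1 0.65 [158.2  63.6] [402.9  72.9  82. ]
jar_1 0.59 [220.2 254.6] [402.9 147.2  82. ]
jar_1 0.25 [241.7 443.8] [386.5 221.1  82. ]
lid_2 0.9 [241.  438.9] [398.7 255.   34. ]
lid_2 0.53 [342.9 303.6] [488.6 209.5  34. ]
tip 0.9 [208.5 252.6] [426.7 153.9   0. ]
tip 0.83 [152.4  78.9] [427.4  39.8   0. ]
```

View pics/w4.png

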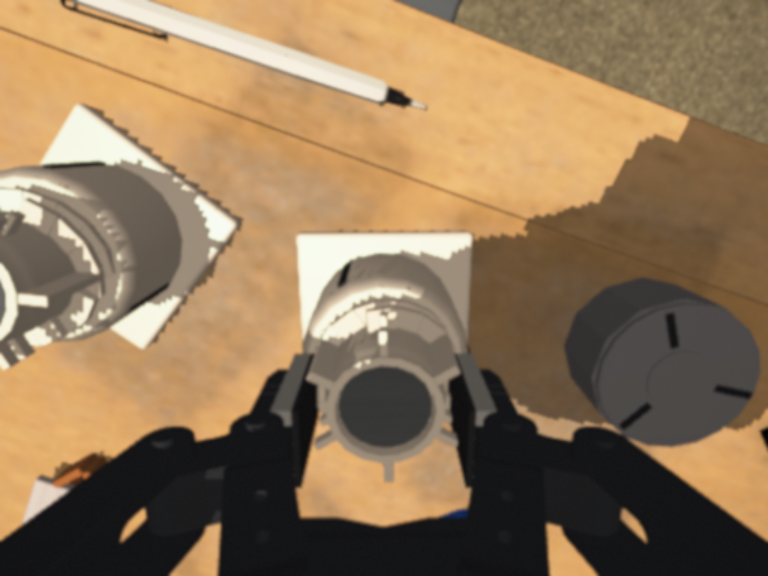

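```bash
python3 - <<'E'
from h import *
np.set_printoptions(precision=1,suppress=True)
p=manip.grab_frame("wrist")
s=manip.get_state();e=s["eef_pos"]
for z in (7,22,41,50,82): print(z,px(p,[e[0],e[1],z])*1.5)
print(at_z(p,[405/1.5,387/1.5],82), at_z(p,[405/1.5,387/1.5],80))
# body sides: contact angles
P=cloud(p)
for r,c in [(405,387),(300,385),(265,385),(243,385),(400,290),(400,480),(390,285),(240,385)]:
    print((r,c),P[int(r/1.5),int(c/1.5)])
E
```

```text
7 [323.  381.5]
22 [336.6 381.4]
41 [357.1 381.2]
50 [368.3 381.1]
82 [420.4 380.6]
[423.2 155.8  82. ] [424.3 156.2  80. ]
(405, 387) [424.8 156.4  79.1]
(300, 385) [402.8 147.8  56.4]
(265, 385) [397.8 146.1  31.1]
(243, 385) [395.2 145.2   7.1]
(400, 290) [425.3 130.2  90. ]
(400, 480) [409.  175.7  90.5]
(390, 285) [426.2 128.2  85.1]
(240, 385) [393.9 144.8   7.4]
```

View pics/s4.png

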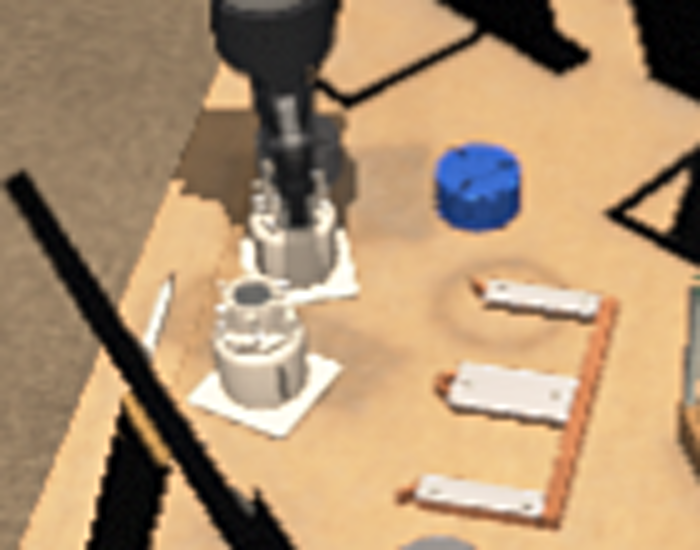

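```bash
python3 - <<'E'
from h import *
np.set_printoptions(precision=1,suppress=True)
p=manip.grab_frame("scene")
for r in (21,29,38):
  for z in (22,30,40,50,60): 
    q=np.array([428.3,155.7])-r*np.array([-.33,.944]); a=px(p,[*q,z]); print(r,z,(a-[110,150])*5)
P=cloud(p)
for r,c in [(215,300),(222,300),(235,300),(260,300),(190,297),(150,290)]: print(r,c,P[110+r//5,150+c//5])
E
```

```text
21 22 [266.  298.8]
21 30 [256.9 297.7]
21 40 [245.4 296.4]
21 50 [233.8 295.1]
21 60 [222.1 293.7]
29 22 [273.7 300.3]
29 30 [264.6 299.2]
29 40 [253.1 297.9]
29 50 [241.5 296.6]
29 60 [229.8 295.2]
38 22 [282.5 302. ]
38 30 [273.4 300.9]
38 40 [261.9 299.6]
38 50 [250.3 298.3]
38 60 [238.5 296.9]
215 300 [443.1 125.   75.7]
222 300 [441.9 128.2  68.8]
235 300 [439.4 132.9  51.9]
260 300 [438.7 128.5  34. ]
190 297 [446.9 107.  110.9]
150 290 [449.6  96.7 150.2]
```

```bash
python3 - <<'E'
from h import *
np.set_printoptions(precision=0,suppress=True,linewidth=200)
p=manip.grab_frame("wrist");P=cloud(p);s=manip.get_state();print(s["eef_pos"],s["finger_gap"],s["contact_force"])
t=np.radians(s["orientation"][2]);X=np.array([np.cos(t),np.sin(t)]);Y=np.array([np.sin(t),-np.cos(t)])
L=P[...,:2]-s["eef_pos"][:2];lx=L@X;ly=L@Y
for r in range(230,325,6):
  print(r,[(int(lx[r,c]),int(ly[r,c]),int(P[r,c,2])) if P[r,c,2]==P[r,c,2] else None for c in (180,190,196,202,206,212,220)])
cv2.imwrite("pics/w5.png",cv2.resize(p["img"][220:340,170:350],None,fx=4,fy=4,interpolation=cv2.INTER_CUBIC))
E
```

```text
[428. 156.  22.] 41.95497359159254 [-3.  0. 13.]
230 [(-13, -50, 0), (-12, -43, 0), (-12, -39, 1), (7, -26, 46), (8, -24, 49), (14, -19, 63), (13, -15, 60)]
236 [(-17, -50, 0), (-17, -43, 0), (11, -26, 63), (11, -23, 63), (11, -21, 64), (14, -18, 69), (13, -15, 67)]
242 [(-21, -50, 0), (-22, -43, 0), (11, -25, 70), (11, -22, 70), (11, -21, 70), (14, -17, 75), (12, -14, 71)]
248 [(-26, -51, 0), (7, -29, 67), (11, -24, 75), (11, -22, 74), (14, -19, 80), (14, -16, 81), (12, -14, 77)]
254 [(7, -32, 72), (11, -26, 80), (11, -23, 80), (11, -21, 81), (12, -19, 82), (12, -16, 81), (12, -13, 82)]
260 [(7, -31, 77), (11, -25, 85), (11, -22, 85), (11, -20, 86), (6, -20, 77), (-1, -20, 61), (8, -13, 81)]
266 [(6, -30, 82), (11, -24, 90), (11, -21, 90), (10, -20, 88), (5, -19, 79), (-4, -20, 62), (6, -13, 82)]
272 [(7, -28, 87), (11, -23, 94), (11, -21, 94), (7, -20, 87), (2, -20, 79), None, (4, -13, 82)]
278 [(12, -25, 100), (9, -23, 96), (10, -20, 96), (5, -20, 88), (0, -20, 79), (-10, -20, 63), (0, -14, 81)]
284 [(11, -25, 103), (7, -23, 96), (7, -21, 95), (2, -20, 89), (-2, -20, 80), (-54, -30, 0), (-1, -13, 82)]
290 [(12, -24, 107), (12, -20, 106), (4, -21, 95), (1, -20, 90), (-5, -20, 81), (-59, -30, 0), (-4, -14, 81)]
296 [(12, -23, 110), (12, -20, 110), (2, -21, 96), (-1, -20, 91), (-7, -20, 81), (-7, -17, 81), (-64, -24, 0)]
302 [(12, -22, 113), (12, -19, 113), (-1, -21, 94), (-3, -20, 91), (-9, -19, 83), (-69, -30, 0), (-69, -24, 0)]
308 [(18, -19, 124), (17, -17, 123), (-2, -21, 96), (-5, -20, 92), (-75, -35, 0), (-74, -30, 0), (-74, -24, 0)]
314 [(18, -19, 127), (17, -16, 126), (-5, -21, 96), (-7, -20, 93), (-79, -35, 0), (-79, -31, 0), (-78, -25, 1)]
320 [(17, -18, 128), (18, -16, 129), (-8, -21, 96), (-85, -38, 0), (-85, -35, 0), (-85, -31, 0), (-84, -25, 1)]
```

View pics/w5.png

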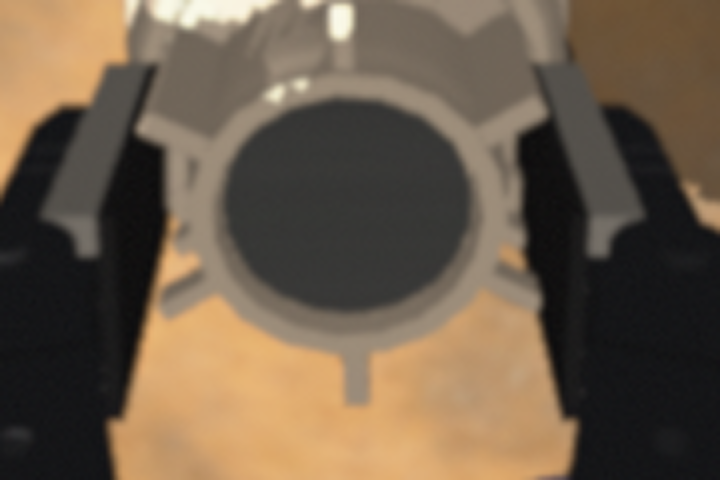

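```bash
python3 - <<'E'
from h import *
p=np.load("w2.npy",allow_pickle=True).item();P=cloud(p)
t=np.radians(-176.8);X=np.array([np.cos(t),np.sin(t)]);Y=np.array([np.sin(t),-np.cos(t)])
L=P[...,:2]-[383.2,75.1];lx=L@X;ly=L@Y;lz=P[...,2]-372
m=(abs(lx)<40)&(abs(ly)<80)&(lz>-60)
for a in range(-20,90,5):
    k=m&(lz>=a)&(lz<a+5)
    if k.sum(): print(a,k.sum(),lx[k].min().round(),lx[k].max().round(),abs(ly[k]).min().round(),abs(ly[k]).max().round())
E
```

```text
45 120 -9.0 10.0 42.0 44.0
50 466 -11.0 12.0 42.0 55.0
55 663 -11.0 12.0 42.0 57.0
60 746 -11.0 12.0 42.0 57.0
65 846 -11.0 12.0 42.0 57.0
70 957 -11.0 12.0 42.0 57.0
75 978 -10.0 12.0 41.0 57.0
80 857 -3.0 12.0 41.0 54.0
85 655 2.0 13.0 42.0 62.0
```

The depth data show the fingers actually end about 35 mm above the reported TCP when shut, and about 48 mm above when open. So they closed on the neck. I'll open, go lower by that amount, and grip again.

>>> {"api": "carry_out", "payload": {
  "rows": "-1 0 0 0 0; -1 0 0 0 0; -1 0 0 0 0; -1 0 0 0 0; -1 0 0 0 0; -1 2 1.5 0 0; -1 0 0 15 0; -1 0 0 15 0"
}}

```text
t: 10.1
eef_pos: [424.6, 156.1, -10.1]
orientation: [-180.0, 0.1, -160.7]
contact_force: [-0.3, -0.4, -0.7]
finger_gap: 85.6
gripper_force: 0.0
```

>>> {"api": "carry_out", "payload": {
  "rows": "-1 0 0 13 0; -1 0 0 0 0; 1 0 0 0 0; 1 0 0 0 0; 1 0 0 0 0; 1 0 0 0 0; 1 0 0 0 0; 1 0 0 0 0"
}}

```text
t: 10.9
eef_pos: [424.5, 155.6, -22.4]
orientation: [-180.0, 0.0, -160.7]
contact_force: [-0.8, -2.9, 5.8]
finger_gap: 57.0
gripper_force: 63.5
```

```bash
cat > g.py <<'E'
from c import *
s=manip.get_state();print(s["t"],s["joint_pos"],s["eef_pos"],s["orientation"],s["contact_force"],s["torque"])
p=manip.grab_frame("wrist");P=cloud(p)
t=np.radians(s["orientation"][2]);X=np.array([np.cos(t),np.sin(t)]);Y=np.array([np.sin(t),-np.cos(t)])
L=P[...,:2]-s["eef_pos"][:2];lx=L@X;ly=L@Y
m=(abs(lx)<12)&(abs(ly)>28)&(abs(ly)<32)
print(np.percentile(P[...,2][m],[1,5,20,50,80,99]))
meas(p,"w"); meas(manip.grab_frame("top"),"t")
E
python3 g.py
```

```text
10.9 [ 10.8  25.2 -40.6  24.2  -0.   -8.5] [424.5 155.6 -22.4] [-180.     0.  -160.7] [-0.8 -2.9  5.8] [-0.2  0.3  0.1]
[ 6.4  7.2 30.  47.9 54.1 71.4]
w foot ((403.72442626953125, 145.15725708007812), (24.775300979614258, 63.640350341796875), 20.128814697265625) 3218
w foot ((429.6454772949219, 44.97057342529297), (65.18718719482422, 71.72926330566406), 69.886962890625) 3575Traceback (most recent call last):
  File "g.py", line 8, in <module>
    meas(p,"w"); meas(manip.grab_frame("top"),"t")
    ~~~~^^^^^^^
  File "c.py", line 13, in meas
    print(name,"lips",*rect(m,13))
                       ~~~~^^^^^^
  File "c.py", line 8, in rect
    q=np.argwhere(m);xy=np.float32([at_z(p,a,z)[:2] for a in q]);return cv2.minAreaRect(xy),len(q)
                                                                        ~~~~~~~~~~~~~~~^^^^
cv2.error: OpenCV(4.12.0) /io/opencv/modules/imgproc/src/convhull.cpp:143: error: (-215:Assertion failed) total >= 0 && (depth == CV_32F || depth == CV_32S) in function 'convexHull'
```

>>> {"api": "carry_out", "payload": {
  "rows": "1 0 0 -15 0; 1 0 0 0 0.143; 1 0 0 0 0.143; 1 0 0 0 0.142; 1 -38 -21.5 0 0; 1 -39 -21.5 0 0; 1 0 0 0 0; 1 0 0 0 0"
}}

```text
t: 11.75
eef_pos: [497.2, 105.5, -8.4]
orientation: [180.0, -0.0, 174.7]
contact_force: [-0.0, -0.2, -4.7]
finger_gap: 57.0
gripper_force: 65.3
```

```bash
sed -i 's/^meas(p,"w").*//' g.py; cat >> g.py <<'E'
for n in ("wrist","top"):
    p=manip.grab_frame(n);P=cloud(p);hsv=cv2.cvtColor(p["img"],cv2.COLOR_BGR2HSV)
    T=np.array(p["world_to_cam"]);C=-T[:3,:3].T@T[:3,3];o=P-C;F=np.dstack([C[0]+o[...,0]*(13-C[2])/o[...,2],C[1]+o[...,1]*(13-C[2])/o[...,2]])
    w=(hsv[...,1]<75)&(hsv[...,2]>150)&(P[...,2]<25)&(P[...,2]>3)
    u=np.array([.9963,-.0854]);v=np.array([.0854,.9963]);D=F-[589,47.9];a=D@u;b=D@v
    for nm,lo,hi in (("left",68,112),("mid",-32,32),("right",-112,-68)):
        k=w&(abs(a)<30)&(b>lo)&(b<hi)
        if k.sum()>20:
            f=np.polyfit(a[k],b[k],1); print(n,nm,k.sum(),"b range",np.percentile(b[k],[2,50,98]),"slope deg",np.degrees(f[0]))
cv2.imwrite("pics/g.png",cv2.resize(manip.grab_frame("wrist")["img"],None,fx=1.5,fy=1.5))
E
python3 g.py
```

```text
11.75 [  3.6  28.1 -31.6  30.3   0.    8.9] [497.2 105.5  -8.4] [180.   -0.  174.7] [-0.  -0.2 -4.7] [ 0.   0.1 -0. ]
[20.4 21.3 44.8 62.1 67.9 82.9]
wrist left 39 b range [85.7 87.4 88.8] slope deg -11.125374233727207
wrist mid 43 b range [10.7 12.1 13.7] slope deg 5.052331957530025
top left 23 b range [78.6 83.5 90. ] slope deg 18.094516022963095
top mid 301 b range [-18.8  -2.3  14.4] slope deg 0.06870168591711548
top right 160 b range [-100.3  -91.8  -83.2] slope deg -0.20524537577943072
```

View pics/g.png

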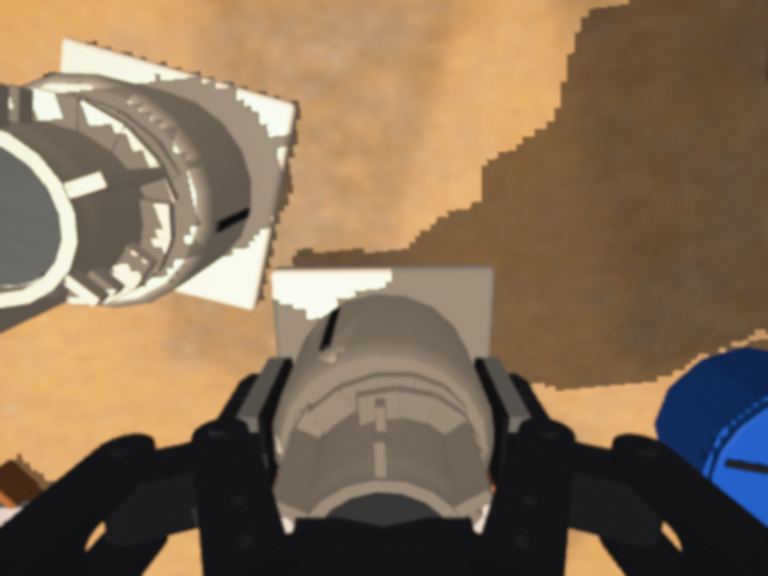

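The jar is lifted with its foot square to the tool, and the lane is straight ahead. I'll lower it to just above the table and start into the mouth.

>>> {"api": "carry_out", "payload": {
  "rows": "1 0 -0.8 13 0; 1 0 0 0 0; 1 -8 0 0 0; 1 -8 0 0 0; 1 -8 0 0 0; 1 -8 0 0 0; 1 -4 0 0 0; 1 0 0 0 0"
}}

```text
t: 12.75
eef_pos: [533.9, 101.8, -20.9]
orientation: [180.0, 0.0, 174.8]
contact_force: [0.4, -0.4, -4.1]
finger_gap: 57.0
gripper_force: 66.0
```

>>> {"api": "carry_out", "payload": {
  "rows": "1 0 0 1 0; 1 -8 0 0 0; 1 -8 0 0 0; 1 -8 0 0 0; 1 -8 0 0 0; 1 -8 0 0 0; 1 -8 0 0 0; 1 0 0 0 0"
}}

```text
t: 13.55
eef_pos: [582.4, 97.5, -21.9]
orientation: [180.0, 0.1, 174.8]
contact_force: [-0.2, 0.2, -3.9]
finger_gap: 56.7
gripper_force: 65.8
```

>>> {"api": "carry_out", "payload": {
  "rows": "1 -4 0 0 0; 1 -3 0 0 0; 1 -2 0 0 0; 1 -1 0 0 0; 1 -1 0 0 0; 1 -1 0 0 0; 1 -1 0 0 0; 1 0 0 0 0"
}}

```text
t: 14.35
eef_pos: [593.7, 96.4, -22.0]
orientation: [180.0, 0.0, 174.8]
contact_force: [-0.8, 0.5, -3.5]
finger_gap: 57.3
gripper_force: 65.8
```

>>> {"api": "carry_out", "payload": {
  "rows": "1 -1 0 0 0; 1 -1 0 0 0; 1 -1 0 0 0; 1 0 0 0 0; 1 0 0 0 0; 1 0 0 0 0; 1 0 0 0 0; 1 0 0 0 0"
}}

```text
t: 15.15
eef_pos: [593.9, 96.5, -22.2]
orientation: [-180.0, -0.3, 174.8]
contact_force: [-6.3, 1.2, 1.3]
finger_gap: 56.7
gripper_force: 66.0
```

Contact came at the back stop, right at the predicted bay position. I'll release, rise, and go over the right jar.

>>> {"api": "carry_out", "payload": {
  "rows": "-1 2 0 0 0; -1 0 0 0 0; -1 0 0 0 0; -1 0 0 0 0; -1 0 0 0 0; -1 0 0 -40 0; -1 0 0 -40 0; -1 0 0 -40 0"
}}

```text
t: 15.95
eef_pos: [594.3, 96.3, 99.1]
orientation: [-180.0, -0.0, 174.8]
contact_force: [0.7, -0.4, 0.5]
finger_gap: 85.0
gripper_force: 0.0
```

>>> {"api": "carry_out", "payload": {
  "rows": "-1 0 0 0 0.134; -1 0 0 0 0.133; -1 34 -28 0 0; -1 34 -28 0 0; -1 34 -28 0 0; -1 34 -27 0 0; -1 0 0 10 0; -1 0 0 0 0"
}}

```text
t: 16.75
eef_pos: [427.6, 39.9, 87.7]
orientation: [180.0, -0.0, 159.5]
contact_force: [0.5, -0.4, 0.1]
finger_gap: 85.5
gripper_force: 0.0
```

```bash
cat > e.py <<'E'
from c import *
s=manip.get_state();print(s["t"],s["joint_pos"],s["eef_pos"],s["orientation"],s["contact_force"],s["torque"])
t=np.radians(s["orientation"][2]);X=np.array([np.cos(t),np.sin(t)]);Y=np.array([np.sin(t),-np.cos(t)]);e=s["eef_pos"][:2]
p=manip.grab_frame("wrist");P=cloud(p);hsv=cv2.cvtColor(p["img"],cv2.COLOR_BGR2HSV)
m=(hsv[...,1]<75)&(hsv[...,2]>150)&(np.hypot(P[...,0]-429,P[...,1]-42)<56)&(P[...,2]<18)
q=np.argwhere(m);xy=np.float32([at_z(p,a,7)[:2] for a in q]);r=cv2.minAreaRect(xy);print(r)
d=np.array(r[0])-e;print("tool dx dy",d@X,d@Y)
cv2.imwrite("pics/e.png",cv2.resize(p["img"],None,fx=1.5,fy=1.5))
E
python3 e.py
```

```text
16.75 [ -4.5  12.8 -37.2  40.    0.   16. ] [427.6  39.9  87.7] [180.   -0.  159.5] [ 0.5 -0.4  0.1] [ 0. -0. -0.]
((446.2461853027344, 29.815799713134766), (83.53591918945312, 62.20656204223633), 51.78435516357422)
tool dx dy -21.017293499624678 -2.878126826500175
```

>>> {"api": "carry_out", "payload": {
  "rows": "-1 -0.5 1.5 37 0; -1 0 0 37 0; -1 0 0 35.5 0; -1 0 0 0 0; -1 0 0 0 0; 1 0 0 0 0; 1 0 0 0 0; 1 0 0 0 0"
}}

```text
t: 17.6
eef_pos: [430.0, 41.1, -20.7]
orientation: [-180.0, 0.1, 159.5]
contact_force: [-1.0, 0.0, 3.3]
finger_gap: 56.4
gripper_force: 63.4
```

>>> {"api": "carry_out", "payload": {
  "rows": "1 0 0 0 0; 1 0 0 0 0; 1 0 0 0 0; 1 0 0 -7 0; 1 0 0 -8 0; 1 0 0 0 -0.134; 1 0 0 0 -0.133; 1 0 0 0 0"
}}

```text
t: 18.4
eef_pos: [429.2, 41.3, -6.1]
orientation: [180.0, -0.0, 174.8]
contact_force: [-0.7, -0.8, -3.8]
finger_gap: 56.5
gripper_force: 64.7
```

>>> {"api": "carry_out", "payload": {
  "rows": "1 -31 -15 0 0; 1 -32 -15.6 0 0; 1 0 0 0 0; 1 0 0 13.6 0; 1 0 0 0 0; 1 -8 0 0 0; 1 -8 0 0 0; 1 0 0 0 0"
}}

```text
t: 19.2
eef_pos: [507.4, 3.5, -19.5]
orientation: [-180.0, 0.1, 174.8]
contact_force: [0.6, 0.2, -4.5]
finger_gap: 56.9
gripper_force: 66.3
```

>>> {"api": "carry_out", "payload": {
  "rows": "1 -8 0 0 0; 1 -8 0 0 0; 1 -8 0 0 0; 1 -8 0 0 0; 1 0 0 0 0; 1 0 0 0 0; 1 0 0 0 0; 1 0 0 0 0"
}}

```text
t: 20.0
eef_pos: [536.5, 0.8, -20.2]
orientation: [180.0, -0.0, 174.8]
contact_force: [-0.1, 0.2, -4.3]
finger_gap: 56.3
gripper_force: 66.3
```

>>> {"api": "carry_out", "payload": {
  "rows": "1 -8 0 0 0; 1 -8 0 0 0; 1 -8 0 0 0; 1 -8 0 0 0; 1 -8 0 0 0; 1 -4 0 0 0; 1 0 0 0 0; 1 0 0 0 0"
}}

```text
t: 20.8
eef_pos: [580.5, -3.2, -20.4]
orientation: [180.0, -0.0, 174.8]
contact_force: [-0.0, 0.1, -3.7]
finger_gap: 57.1
gripper_force: 66.3
```

>>> {"api": "carry_out", "payload": {
  "rows": "1 -2 0 0 0; 1 -1 0 0 0; 1 -1 0 0 0; 1 -1 0 0 0; 1 -1 0 0 0; 1 -1 0 0 0; 1 0 0 0 0; 1 0 0 0 0"
}}

```text
t: 21.6
eef_pos: [586.6, -3.8, -20.5]
orientation: [-180.0, -0.1, 174.8]
contact_force: [-4.0, 0.5, -2.6]
finger_gap: 56.6
gripper_force: 66.5
```

>>> {"api": "carry_out", "payload": {
  "rows": "1 -1 0 0 0; 1 -1 0 0 0; 1 0 0 0 0; 1 0 0 0 0; 1 0 0 0 0; 1 0 0 0 0; 1 0 0 0 0; 1 0 0 0 0"
}}

```text
t: 22.4
eef_pos: [586.5, -3.7, -20.6]
orientation: [-180.0, -0.3, 174.8]
contact_force: [-9.0, 1.1, 1.9]
finger_gap: 56.7
gripper_force: 66.8
```

Both jars are home. I'll release, back off, and take an oblique look to read the marks on the jars and the bars on the lids.

>>> {"api": "carry_out", "payload": {
  "rows": "-1 2 0 0 0; -1 0 0 0 0; -1 0 0 0 0; -1 0 0 0 0; -1 0 0 0 0; -1 0 0 -45 0; -1 0 0 -45 0; -1 0 0 -45 0"
}}

```text
t: 23.2
eef_pos: [587.6, -3.9, 116.2]
orientation: [180.0, -0.0, 174.8]
contact_force: [1.1, 0.8, -0.5]
finger_gap: 85.5
gripper_force: 0.0
```

>>> {"api": "carry_out", "payload": {
  "rows": "-1 35 20 -20 0; -1 35 20 -20 0; -1 0 15 -20 0; -1 0 0 0 0; -1 0 0 0 0; -1 0 0 0 0; -1 0 0 0 0; -1 0 0 0 0"
}}

```text
t: 24.0
eef_pos: [522.9, 56.7, 173.9]
orientation: [-180.0, -0.1, 174.7]
contact_force: [-0.4, 0.9, 0.2]
finger_gap: 85.5
gripper_force: 0.0
```

```bash
cat > m.py <<'E'
from h import *
np.set_printoptions(precision=1,suppress=True)
J={"L":(595.2,96.4),"R":(587,-3.7)}
def marks(p):
    P=cloud(p);g=p["img"].max(-1)
    for k,c in J.items():
        d=P[...,:2]-c;r=np.hypot(d[...,0],d[...,1]);z=P[...,2]
        m=(abs(r-29)<5)&(z>9)&(z<48)&(g<70)
        n,l,st,ce=cv2.connectedComponentsWithStats(m.astype(np.uint8))
        for i in range(1,n):
            if st[i,4]>12:
                q=d[l==i];a=np.degrees(np.arctan2(np.median(q[:,1]),np.median(q[:,0])));print(k,"mark az",a,"n",st[i,4],"rel rack mod120",(a+4.9)%120,"z",z[l==i].min(),z[l==i].max())
def lids(p,z=34,near=None):
    P=cloud(p);hsv=cv2.cvtColor(p["img"],cv2.COLOR_BGR2HSV);g=p["img"].max(-1);out=[]
    for o in manip.outline_of(p,"lid_2"):
        m=o["pixels"]
        if m.sum()<30: continue
        t=m&(abs(P[...,2]-z)<6)
        if t.sum()<20: continue
        blue=np.median(hsv[...,1][t])>120
        c=np.array(cv2.minEnclosingCircle(np.float32([at_z(p,a,z)[:2] for a in np.argwhere(t)]))[0])
        R=cv2.minEnclosingCircle(np.float32([at_z(p,a,z)[:2] for a in np.argwhere(t)]))[1]
        rr=[(at_z(p,a,z)[:2]-c) for a in np.argwhere(t)];rr=np.array(rr);gg=g[t].astype(float);rad=np.hypot(*rr.T);k=(rad>9)&(rad<26)
        w=np.clip(np.median(gg[k])*0.75-gg[k],0,None);ph=np.arctan2(rr[k,1],rr[k,0])
        f=(w*np.exp(3j*ph)).sum();print("lid",o["confidence"],"blue" if blue else "grey",c,"R",round(float(R),1),"bar az mod120",round(float(np.degrees(np.angle(f))/3%120),1),"coh",round(float(abs(f)/(w.sum()+1e-9)),2))
if __name__=="__main__":
    import sys
    s=manip.get_state();print(s["t"],s["joint_pos"],s["eef_pos"],s["orientation"],s["contact_force"])
    for n in sys.argv[1:]:
        p=manip.grab_frame(n);print(n);cv2.imwrite(f"pics/m_{n}.png",cv2.resize(p["img"],None,fx=1.5,fy=1.5));marks(p);lids(p)
E
python3 m.py wrist top
```

```text
24.0 [ -1.9  17.2 -16.7  56.2  -0.    3.4] [522.9  56.7 173.9] [-180.    -0.1  174.7] [-0.4  0.9  0.2]
wrist
L mark az -156.5733637386795 n 23 rel rack mod120 88.32663626132052 z 20.003689289414083 43.677312669536455
lid 0.9 grey [ 656.7 -163. ] R 26.7 bar az mod120 17.5 coh 0.63
lid 0.82 blue [536.3 239.1] R 31.4 bar az mod120 27.3 coh 0.22
lid 0.8 grey [ 566.7 -123.8] R 31.9 bar az mod120 48.0 coh 0.95
lid 0.62 grey [405.8 261.9] R 31.4 bar az mod120 100.1 coh 0.86
top
lid 0.91 grey [ 570.3 -124.9] R 30.4 bar az mod120 48.8 coh 0.98
lid 0.58 grey [ 672.5 -157.8] R 30.3 bar az mod120 54.9 coh 0.91
```

View pics/m_wrist.png

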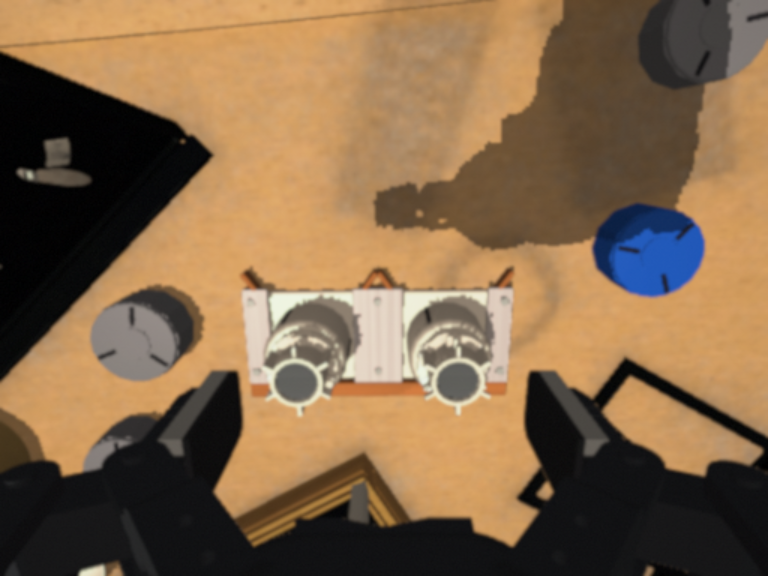

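The view shows both jars under the lips at the back stop, and the left jar's mark at (315,428). The right jar's marks aren't visible from here, so I'll recover them from the earlier close-up w4, which showed two of them at about (163,75) and (295,150).

```bash
python3 - <<'E'
from h import *
p=manip.grab_frame("wrist");s=manip.get_state()
def M(e,yaw):
    t=np.radians(yaw);A=np.eye(4);A[:3,:3]=np.array([[np.cos(t),np.sin(t),0],[np.sin(t),-np.cos(t),0],[0,0,-1]]);A[:3,3]=e;return A
C=np.array(p["world_to_cam"])@M(s["eef_pos"],s["orientation"][2])
np.save("C.npy",C)
def fake(e,yaw): q=dict(p);q["world_to_cam"]=C@np.linalg.inv(M(e,yaw));return q
c=np.array([428.9,42.4])
def az(q,rc):
    T=np.array(q["world_to_cam"]);o=-T[:3,:3].T@T[:3,3];d=T[:3,:3].T@ray(q,rc)
    f=o[:2]-c;a=d[:2]@d[:2];b=2*f@d[:2];k=f@f-29**2;D=b*b-4*a*k
    if D<0: return None
    t=(-b-D**.5)/2/a;P=o+t*d;return P[2].round(1),np.degrees(np.arctan2(*(P[:2]-c)[::-1])).round(1)
for nm,e,y,pts in [("w4",[428.3,155.7,22.2],-160.7,[(163,75),(295,150)]),("g",[497.2,105.5,-8.4],174.7,[(220,233)])]:
    q=fake(e,y)
    for r in pts: 
        a=az(q,(r[0]/1.5,r[1]/1.5)); print(nm,r,a, a and (a[1]+20.2)%120)
# dark thin features in current view on right jar side
P=cloud(p);g=p["img"].max(-1)
d=P[...,:2]-np.array([587,-3.7]);r=np.hypot(d[...,0],d[...,1])
m=(abs(r-29)<6)&(P[...,2]>9)&(P[...,2]<48)
a=np.degrees(np.arctan2(d[...,1],d[...,0]))%360
for lo in range(90,280,8):
    k=m&(a>=lo)&(a<lo+8)
    if k.sum()>3: print(lo,k.sum(),g[k].min(),np.median(g[k]))
E
```

```text
w4 (163, 75) None None
w4 (295, 150) (np.float64(36.0), np.float64(78.5)) 98.7
g (220, 233) (np.float64(34.0), np.float64(66.4)) 86.60000000000001
90 39 69 87.0
98 28 82 96.0
106 40 92 95.5
114 37 94 96.0
122 49 95 98.0
130 52 97 101.0
138 53 99 102.0
146 58 100 103.0
154 55 101 104.0
162 55 102 104.0
170 54 101 105.0
178 45 101 106.0
186 44 101 106.0
194 42 55 95.5
202 21 63 121.0
210 20 116 144.5
218 11 135 160.0
226 8 131 172.0
234 6 147 172.0
242 14 148 188.5
250 15 139 192.0
258 10 147 194.5
```

```bash
python3 - <<'E'
from h import *
pts=[]
for n in ("top","scene","wrist"):
    p=manip.grab_frame(n);P=cloud(p).reshape(-1,3);pts.append(P[np.isfinite(P[:,0])] if n!="wrist" else P[P[:,2]<120])
A=np.vstack(pts)
for nm,c in (("C",(568,-124)),("B",(680,-157)),("A",(406,262))):
    d=A[:,:2]-c;r=np.hypot(*d.T)
    print(nm)
    for a0 in range(-180,180,30):
        az=np.degrees(np.arctan2(d[:,1],d[:,0]));s=(az>=a0)&(az<a0+30)
        o=[]
        for z0 in (45,100,150,200):
            k=s&(A[:,2]>z0)&(A[:,2]<400)&(r>33)&(r<200)
            o.append((z0,round(float(np.percentile(r[k],2)))) if k.sum()>15 else (z0,None))
        print(a0,o)
E
```

```text
C
-180 [(45, 91), (100, 109), (150, 119), (200, 132)]
-150 [(45, 88), (100, 105), (150, 115), (200, 127)]
-120 [(45, 108), (100, 120), (150, 132), (200, 142)]
-90 [(45, 149), (100, 169), (150, None), (200, None)]
-60 [(45, 158), (100, None), (150, None), (200, None)]
-30 [(45, None), (100, None), (150, None), (200, None)]
0 [(45, 172), (100, 172), (150, None), (200, None)]
30 [(45, 175), (100, 173), (150, None), (200, None)]
60 [(45, 98), (100, None), (150, None), (200, None)]
90 [(45, 107), (100, 118), (150, 118), (200, 118)]
120 [(45, None), (100, None), (150, None), (200, None)]
150 [(45, 115), (100, 132), (150, 144), (200, 163)]
B
-180 [(45, 161), (100, 173), (150, 184), (200, 192)]
-150 [(45, 157), (100, 169), (150, 181), (200, 193)]
-120 [(45, 99), (100, None), (150, None), (200, None)]
-90 [(45, 103), (100, None), (150, None), (200, None)]
-60 [(45, 152), (100, 150), (150, None), (200, None)]
-30 [(45, 108), (100, 108), (150, None), (200, None)]
0 [(45, 91), (100, 91), (150, None), (200, None)]
30 [(45, 92), (100, 92), (150, None), (200, None)]
60 [(45, 116), (100, 114), (150, None), (200, None)]
90 [(45, 159), (100, None), (150, None), (200, None)]
120 [(45, 158), (100, None), (150, None), (200, None)]
150 [(45, 197), (100, None), (150, None), (200, None)]
A
-180 [(45, None), (100, None), (150, None), (200, None)]
-150 [(45, None), (100, None), (150, None), (200, None)]
-120 [(45, None), (100, None), (150, None), (200, None)]
-90 [(45, None), (100, None), (150, None), (200, None)]
-60 [(45, 190), (100, 190), (150, 190), (200, 190)]
-30 [(45, None), (100, None), (150, None), (200, None)]
0 [(45, None), (100, None), (150, None), (200, None)]
30 [(45, 158), (100, 158), (150, 158), (200, 157)]
60 [(45, 156), (100, 160), (150, 164), (200, 162)]
90 [(45, 142), (100, 173), (150, None), (200, None)]
120 [(45, None), (100, None), (150, None), (200, None)]
150 [(45, None), (100, None), (150, None), (200, None)]
```

>>> {"api": "carry_out", "payload": {
  "rows": "-1 0 0 0 0.127; -1 0 0 0 0.127; -1 0 0 0 0.127; -1 0 0 0 0.127; -1 0 0 0 0.126; -1 -38 -26 0 0; -1 -38 -26 0 0; -1 -39 -26 0 0"
}}

```text
t: 25.2
eef_pos: [557.9, -78.4, 175.2]
orientation: [180.0, 0.0, 138.6]
contact_force: [0.8, 0.3, 0.1]
finger_gap: 84.9
gripper_force: 0.0
```

>>> {"api": "carry_out", "payload": {
  "rows": "-1 -39 -27 0 0; -1 0 0 40 0; -1 0 0 40 0; -1 0 0 0 0; -1 0 0 0 0; -1 0 0 0 0; -1 0 0 0 0; -1 0 0 0 0"
}}

```text
t: 26.0
eef_pos: [570.1, -123.6, 96.7]
orientation: [179.9, 0.2, 138.5]
contact_force: [-0.3, 0.3, -0.4]
finger_gap: 85.1
gripper_force: 0.0
```

```bash
cat > l.py <<'E'
from m import *
s=manip.get_state();print(s["t"],s["joint_pos"],s["eef_pos"],s["orientation"])
t=np.radians(s["orientation"][2]);X=np.array([np.cos(t),np.sin(t)]);Y=np.array([np.sin(t),-np.cos(t)]);e=s["eef_pos"][:2]
p=manip.grab_frame("wrist");lids(p)
P=cloud(p);d=P[...,:2]-e
hsv=cv2.cvtColor(p["img"],cv2.COLOR_BGR2HSV)
m=(abs(P[...,2]-34)<4)&(np.hypot(d[...,0],d[...,1])<60)&(hsv[...,1]<90)
n,l,st,ce=cv2.connectedComponentsWithStats(m.astype(np.uint8));i=1+np.argmax(st[1:,4]);m=l==i
xy=np.float32([at_z(p,a,34)[:2] for a in np.argwhere(m)]);c,R=cv2.minEnclosingCircle(xy);c=np.array(c)
q=xy-c;g=p["img"].max(-1)[m].astype(float);r=np.hypot(*q.T);k=(r>9)&(r<27);w=np.clip(np.median(g[k])*.75-g[k],0,None)
f=(w*np.exp(3j*np.arctan2(q[k,1],q[k,0]))).sum()
print("c",c,"R",R,"bar",np.degrees(np.angle(f))/3%120,abs(f)/w.sum(),"tool dx dy",(c-e)@X,(c-e)@Y)
cv2.imwrite("pics/l.png",cv2.resize(p["img"],None,fx=1.5,fy=1.5))
E
python3 l.py
```

```text
26.0 [-19.5  26.8 -14.4  48.7  -0.   22. ] [ 570.1 -123.6   96.7] [179.9   0.2 138.5]
lid 0.83 grey [ 567.6 -124.2] R 30.6 bar az mod120 43.5 coh 0.86
lid 0.6 grey [ 671.6 -157.6] R 31.7 bar az mod120 55.7 coh 0.94
c [ 567.6 -124.4] R 30.47335433959961 bar 41.85639749201901 0.7751891518953441 tool dx dy 1.3008339877683073 -2.3162811331223385
```

>>> {"api": "carry_out", "payload": {
  "rows": "-1 1 -2.5 40 0; -1 0 0 40 0; -1 0 0 40 0; -1 0 0 13.5 0; -1 0 0 0 0; 1 0 0 0 0; 1 0 0 0 0; 1 0 0 0 0"
}}

```text
t: 26.9
eef_pos: [567.6, -125.1, -37.3]
orientation: [179.9, 0.1, 138.5]
contact_force: [-0.0, 0.8, 5.2]
finger_gap: 59.0
gripper_force: 64.8
```

>>> {"api": "carry_out", "payload": {
  "rows": "1 0 0 0 0; 1 0 0 0 0; 1 0 0 0 0; 1 0 0 0 0; 1 0 0 0 0; 1 0 0 0 0; 1 0 0 0 0; 1 0 0 0 0"
}}

```text
t: 27.7
eef_pos: [567.6, -125.1, -37.3]
orientation: [179.9, 0.1, 138.5]
contact_force: [0.2, 1.3, 5.6]
finger_gap: 59.0
gripper_force: 64.8
```

```bash
python3 l.py
```

```text
27.7 [-19.7  36.2 -21.5  32.2   0.   21.8] [ 567.6 -125.1  -37.3] [179.9   0.1 138.5]
lid 0.94 grey [ 566.4 -124.1] R 30.9 bar az mod120 47.1 coh 0.94
c [ 561.1 -119.9] R 42.257083892822266 bar 48.48368965663037 0.3821089384358156 tool dx dy 8.341875307015092 -0.47249587888652983
```

View pics/l.png

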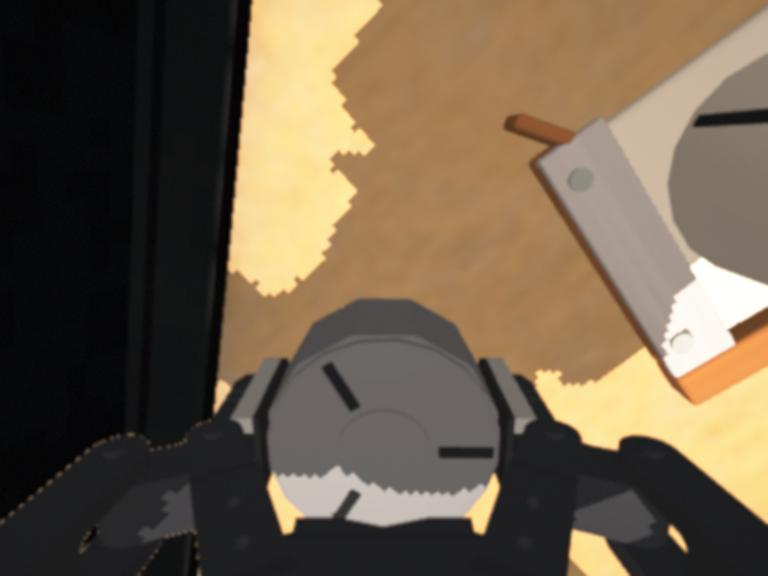

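The grip aligned the lid: one bar points along tool +Y at about (452,465), so the bars are at az 48.5 mod 120. Next I'll work out the lid and jar offsets along tool X.

```bash
python3 - <<'E'
from h import *
np.set_printoptions(precision=1,suppress=True)
C=np.load("C.npy");p=manip.grab_frame("wrist")
def M(e,yaw):
    t=np.radians(yaw);A=np.eye(4);A[:3,:3]=np.array([[np.cos(t),np.sin(t),0],[np.sin(t),-np.cos(t),0],[0,0,-1]]);A[:3,3]=e;return A
s=manip.get_state()
A=np.linalg.inv(M(s["eef_pos"],s["orientation"][2]))
print("bar in tool",A@[*at_z(p,[452/1.5,466/1.5],34),1])
q=dict(p);q["world_to_cam"]=C@np.linalg.inv(M([522.9,56.7,173.9],174.7))
for r in [(381,297.5),(380.5,458)]: print("rim",at_z(q,[r[0]/1.5,r[1]/1.5],82))
E
```

```text
bar in tool [ -1.7  21.3 -71.3   1. ]
rim [584.9  -1.9  82. ]
rim [593.8  97.2  82. ]
```

```bash
python3 - <<'E'
from h import *
np.set_printoptions(precision=1,suppress=True)
C=np.load("C.npy");p=manip.grab_frame("wrist")
def M(e,yaw):
    t=np.radians(yaw);A=np.eye(4);A[:3,:3]=np.array([[np.cos(t),np.sin(t),0],[np.sin(t),-np.cos(t),0],[0,0,-1]]);A[:3,3]=e;return A
q=dict(p);q["world_to_cam"]=C@np.linalg.inv(M([522.9,56.7,173.9],174.7))
im=cv2.resize(cv2.imread("pics/m_wrist.png"),(512,384),interpolation=cv2.INTER_AREA)
g=im.max(-1)
for r in [(254,198),(254,305)]:
    m=np.zeros((386,514),np.uint8);_,_,_,bb=cv2.floodFill(g.copy(),m,(r[1],r[0]),0,18,18,cv2.FLOODFILL_FIXED_RANGE|cv2.FLOODFILL_MASK_ONLY)
    k=np.argwhere(m[1:-1,1:-1]);print(len(k),bb)
    for z in (82,): 
        xy=np.float32([at_z(q,a,z)[:2] for a in k]);print(cv2.minEnclosingCircle(xy),xy.mean(0))
# lid top rim in current view: fit ellipse edge -> circle on z=34 of lid top outline upper part
P=cloud(p);s=manip.get_state();e=s["eef_pos"];t=np.radians(s["orientation"][2]);X=np.array([np.cos(t),np.sin(t)]);Y=np.array([np.sin(t),-np.cos(t)])
d=P[...,:2]-e[:2];lx=d@X;ly=d@Y;m=(abs(P[...,2]-34)<2)&(abs(ly)<27)&(abs(lx)<45)
for c in (-12,-8,-4,0,4,8,12):
    k=m&(abs(ly-c)<1.5);print(c,np.percentile(lx[k],[2,98]))
E
```

```text
478 (184, 243, 26, 24)
((585.5414428710938, -3.4821479320526123), 12.176163673400879) [585.5  -3.5]
478 (292, 243, 26, 23)
((594.2319946289062, 96.4303970336914), 12.200360298156738) [594.1  96.4]
-12 [-19.7  26. ]
-8 [-21.   27.3]
-4 [-22.   28.3]
0 [-22.4  28.4]
4 [-21.9  28.3]
8 [-20.9  27.3]
12 [-20.3  26.2]
```

>>> {"api": "carry_out", "payload": {
  "rows": "1 0 0 -37 0; 1 0 0 -37 0; 1 0 0 -37 0; 1 0 0 0 -0.128; 1 0 0 0 -0.128; 1 0 0 0 -0.128; 1 0 0 0 -0.128; 1 0 0 0 -0.127"
}}

```text
t: 28.7
eef_pos: [566.3, -124.7, 72.6]
orientation: [180.0, 0.0, 175.4]
contact_force: [-0.2, -0.3, -1.3]
finger_gap: 59.1
gripper_force: 64.8
```

>>> {"api": "carry_out", "payload": {
  "rows": "1 -2.4 41 0 0; 1 -2.5 41 0 0; 1 -2.5 40.5 0 0; 1 0 0 15 0; 1 0 0 0 0; 1 0 0 0 0; 1 0 0 0 0; 1 0 0 0 0"
}}

```text
t: 29.5
eef_pos: [584.7, -4.2, 58.0]
orientation: [-180.0, 0.1, 175.0]
contact_force: [-0.2, -0.3, -0.8]
finger_gap: 58.7
gripper_force: 64.9
```

>>> {"api": "carry_out", "payload": {
  "rows": "1 -0.8 0.6 0 0; 1 0 0 10 0; 1 0 0 10 0; 1 0 0 8 0; 1 0 0 4 0; 1 0 0 2 0; 1 0 0 1 0; 1 0 0 0 0"
}}

```text
t: 30.3
eef_pos: [585.2, -2.8, 22.4]
orientation: [-180.0, 0.0, 175.1]
contact_force: [-0.0, -0.3, -0.3]
finger_gap: 59.2
gripper_force: 64.9
```

>>> {"api": "carry_out", "payload": {
  "rows": "1 0 -0.4 1 0; 1 0 0 0.7 0; 1 0 0 0.5 0; 1 0 0 0 0; 1 0 0 0 0; 1 0 0 0 0; 1 0 0 0 0; 1 0 0 0 0"
}}

```text
t: 31.1
eef_pos: [585.5, -3.2, 20.8]
orientation: [-180.0, 0.0, 175.1]
contact_force: [-1.6, 0.4, 5.4]
finger_gap: 58.8
gripper_force: 65.6
```

The lid is seated with its rim at 58 mm, as expected. Now a trial turn of about 26°.

>>> {"api": "carry_out", "payload": {
  "rows": "1 0 0 0.5 0.1; 1 0 0 0.5 0.1; 1 0 0 0.5 0.1; 1 0 0 0.5 0.1; 1 0 0 0.3 0.05; 1 0 0 0 0; 1 0 0 0 0; 1 0 0 0 0"
}}

```text
t: 31.9
eef_pos: [583.8, -2.7, 18.8]
orientation: [-180.0, -0.1, 149.5]
contact_force: [-6.1, 0.9, 12.9]
finger_gap: 58.6
gripper_force: 66.4
```

```bash
python3 -c "
from station import manip
s=manip.get_state();print(s['t'],s['torque'],s['contact_force'],s['eef_pos'],s['orientation'],s['joint_pos'])"
```

```text
31.9 [0.1128768  1.26383457 1.16577124] [-6.09884191  0.86518453 12.90019833] [583.76697232  -2.67377903  18.83349942] [-1.79950451e+02 -9.38730257e-02  1.49507561e+02] [-7.50012555e+00  3.21277075e+01 -1.84711750e+01  3.95068873e+01
 -8.94543220e-03  2.29922813e+01]
```

>>> {"api": "carry_out", "payload": {
  "rows": "1 0 0 0.25 0.05; 1 0 0 0.25 0.05; 1 0 0 0 0; 1 0 0 0 0; 1 0 0 0 0; 1 0 0 0 0; 1 0 0 0 0; 1 0 0 0 0"
}}

```text
t: 32.7
eef_pos: [585.3, -4.5, 18.6]
orientation: [-179.9, 0.1, 143.5]
contact_force: [-2.4, -3.7, 10.8]
finger_gap: 58.8
gripper_force: 66.5
```

```bash
cat > s.py <<'E'
from station import manip
import numpy as np;np.set_printoptions(precision=2,suppress=True)
s=manip.get_state();print(s['t'],"tau",s['torque'],"F",s['contact_force'],s['eef_pos'],s['orientation'],"j6",s['joint_pos'][5],"gap",s["finger_gap"])
E
python3 s.py
```

```text
32.7 tau [-0.46  1.02  0.12] F [-2.42 -3.72 10.77] [585.29  -4.54  18.64] [-179.9     0.11  143.53] j6 28.88147752552925 gap 58.78251517692173
```

```bash
cat > k.py <<'E'
from m import *
s=manip.get_state();e=s["eef_pos"];t=np.radians(s["orientation"][2]);X=np.array([np.cos(t),np.sin(t)]);Y=np.array([np.sin(t),-np.cos(t)])
p=manip.grab_frame("wrist");P=cloud(p);d=P[...,:2]-e[:2];lx=d@X;ly=d@Y
m=(abs(lx)<34)&(abs(ly)<27)&(P[...,2]>e[2]+60)&(P[...,2]<e[2]+82)
g=p["img"].max(-1).astype(float)
k=m&(g<0.6*np.median(g[m]))
n,l,st,ce=cv2.connectedComponentsWithStats(k.astype(np.uint8))
print("top z",np.median(P[...,2][m]),"yaw",s["orientation"][2])
for i in range(1,n):
    if st[i,4]>15:
        q=np.stack([lx[l==i],ly[l==i]],1);c=q.mean(0);v=np.linalg.svd(q-c)[2][0]
        print("blob n",st[i,4],"tool c",c,"dir deg from +Y (mod180)",np.degrees(np.arctan2(v[0],v[1]))%180,"px",ce[i][::-1])
cv2.imwrite("pics/k.png",cv2.resize(p["img"][150:384,100:410],None,fx=2.4,fy=2.4))
E
python3 k.py
```

```text
top z 90.33178578826306 yaw 143.53251709079277
blob n 264 tool c [ 17.6 -10.3] dir deg from +Y (mod180) 120.01252619631433 px [257.5 226.2]
blob n 232 tool c [-0.7 20.7] dir deg from +Y (mod180) 0.6130669325840353 px [301. 309.]
blob n 91 tool c [-16.8  -9.3] dir deg from +Y (mod180) 60.55180456606172 px [336.3 231. ]
```

>>> {"api": "carry_out", "payload": {
  "rows": "1 0 0 0.5 0.1; 1 0 0 0.5 0.1; 1 0 0 0 0; 1 0 0 0 0; 1 0 0 0 0; 1 0 0 0 0; 1 0 0 0 0; 1 0 0 0 0"
}}

```text
t: 33.55
eef_pos: [586.1, -3.3, 17.1]
orientation: [179.9, 0.1, 132.2]
contact_force: [-1.1, 0.2, 7.3]
finger_gap: 58.9
gripper_force: 67.1
```

```bash
python3 s.py; python3 k.py
```

```text
33.55 tau [-0.31  0.17 -0.09] F [-1.12  0.23  7.26] [586.05  -3.28  17.11] [179.94   0.09 132.23] j6 40.243257502663944 gap 58.92894487626549
top z 89.05182451474546 yaw 132.22871970219686
blob n 258 tool c [ 17.4 -11. ] dir deg from +Y (mod180) 121.44915195173076 px [258.8 225. ]
blob n 228 tool c [-0.1 20.2] dir deg from +Y (mod180) 1.717385393171024 px [299.8 309. ]
blob n 89 tool c [-16.9  -9.2] dir deg from +Y (mod180) 61.977448120164055 px [336.1 232. ]
```

It turns freely past 18° and sinks at the right rate, so this lid fits. I'll screw it home.

>>> {"api": "carry_out", "payload": {
  "rows": "1 0 0 0.5 0.1; 1 0 0 0.5 0.1; 1 0 0 0.5 0.1; 1 0 0 0.5 0.1; 1 0 0 0.4 0.08; 1 0 0 0 0; 1 0 0 0 0; 1 0 0 0 0"
}}

```text
t: 34.4
eef_pos: [586.3, -3.4, 15.0]
orientation: [179.9, 0.1, 104.7]
contact_force: [-1.2, -0.9, 9.3]
finger_gap: 59.0
gripper_force: 67.3
```

```bash
python3 s.py; python3 k.py
```

```text
34.4 tau [-0.32  0.29  0.  ] F [-1.24 -0.9   9.34] [586.27  -3.38  15.04] [179.89   0.07 104.74] j6 67.73408547373354 gap 59.01350373251437
top z 87.0101727230008 yaw 104.73662668748551
blob n 256 tool c [ 17.2 -11.4] dir deg from +Y (mod180) 121.4527179780703 px [259. 225.]
blob n 240 tool c [-0.1 20.2] dir deg from +Y (mod180) 1.7653311454097225 px [299.9 309.9]
blob n 87 tool c [-17.1  -9.7] dir deg from +Y (mod180) 61.183860551718155 px [336.4 231.7]
```

>>> {"api": "carry_out", "payload": {
  "rows": "1 0 0 0.3 0.035; 1 0 0 0.2 0.035; 1 0 0 0 0; 1 0 0 0 0; 1 0 0 0 0; 1 0 0 0 0; 1 0 0 0 0; 1 0 0 0 0"
}}

```text
t: 35.25
eef_pos: [587.1, -3.6, 14.8]
orientation: [179.8, 0.1, 100.7]
contact_force: [0.8, -0.2, 8.3]
finger_gap: 58.9
gripper_force: 67.3
```

```bash
python3 s.py; python3 k.py
```

```text
35.25 tau [-0.47  0.09 -0.08] F [ 0.77 -0.22  8.29] [587.09  -3.57  14.79] [179.81   0.1  100.73] j6 71.74588103081356 gap 58.930896606232785
top z 86.70476811746408 yaw 100.7256155771417
blob n 264 tool c [ 17.4 -11.6] dir deg from +Y (mod180) 120.75425917586759 px [258.5 224.9]
blob n 238 tool c [-0.  20.1] dir deg from +Y (mod180) 2.677570243007267 px [299.7 310. ]
blob n 89 tool c [-17.   -9.8] dir deg from +Y (mod180) 60.41678617932308 px [336.2 231.9]
```

The lid has turned about 73° and sits fully home. I'll release it and go for the lid behind, on the right.

>>> {"api": "carry_out", "payload": {
  "rows": "-1 0 0 0 0; -1 0 0 0 0; -1 0 0 0 0; -1 0 0 0 0; -1 0 0 -45 0; -1 0 0 -45 0; -1 0 0 0 -0.145; -1 0 0 0 -0.145"
}}

```text
t: 36.1
eef_pos: [586.6, -3.2, 105.4]
orientation: [179.8, 0.1, 117.6]
contact_force: [-0.9, 0.2, -0.7]
finger_gap: 85.4
gripper_force: 0.0
```

>>> {"api": "carry_out", "payload": {
  "rows": "-1 0 0 0 -0.145; -1 0 0 0 -0.145; -1 0 0 0 -0.145; -1 0 0 0 -0.145; -1 0 0 0 -0.145; -1 0 0 0 -0.145; -1 0 0 0 -0.142; -1 0 0 0 0"
}}

```text
t: 36.9
eef_pos: [584.9, -3.1, 103.2]
orientation: [180.0, -0.0, 175.2]
contact_force: [-0.0, 0.3, 0.2]
finger_gap: 85.2
gripper_force: 0.0
```

>>> {"api": "carry_out", "payload": {
  "rows": "-1 -24.3 -36.6 0 0; -1 -24.3 -36.6 0 0; -1 -24.3 -36.6 0 0; -1 -24.4 -36.7 0 0; -1 0 0 0 0; -1 0 0 0 0; -1 0 0 0 0; -1 0 0 0 0"
}}

```text
t: 37.7
eef_pos: [669.2, -155.9, 103.5]
orientation: [180.0, -0.0, 175.2]
contact_force: [-0.8, 0.7, -0.8]
finger_gap: 85.2
gripper_force: 0.0
```

```bash
python3 l.py
```

```text
37.7 [-19.3  37.    4.8  57.8   0.  -14.5] [ 669.2 -155.9  103.5] [180.   -0.  175.2]
lid 0.86 grey [ 672.3 -158.5] R 30.6 bar az mod120 70.4 coh 0.07
c [ 672.3 -158.7] R 30.567258834838867 bar 70.62184984203776 0.06952142340445694 tool dx dy -3.326785195742912 -2.542062803443695
```

>>> {"api": "carry_out", "payload": {
  "rows": "-1 -3 -3.3 40 0; -1 0 0 40 0; -1 0 0 40 0; -1 0 0 20 0; -1 0 0 0 0; -1 0 0 0 0; 1 0 0 0 0; 1 0 0 0 0"
}}

```text
t: 38.6
eef_pos: [674.2, -161.2, -34.2]
orientation: [-180.0, 0.2, 175.2]
contact_force: [-2.1, -0.5, 49.3]
finger_gap: 59.2
gripper_force: 48.0
```

>>> {"api": "carry_out", "payload": {
  "rows": "1 0 0 0 0; 1 0 0 0 0; 1 0 0 0 0; 1 0 0 0 0; 1 0 0 0 0; 1 0 0 0 0; 1 0 0 0 0; 1 0 0 0 0"
}}

```text
t: 39.4
eef_pos: [674.5, -161.4, -33.9]
orientation: [-180.0, 0.2, 175.2]
contact_force: [0.2, 0.0, 6.6]
finger_gap: 58.8
gripper_force: 65.3
```

```bash
python3 s.py; python3 k.py
```

```text
39.4 tau [0.15 0.04 0.01] F [0.23 0.04 6.57] [ 674.51 -161.38  -33.88] [-179.95    0.24  175.2 ] j6 -14.75457996099495 gap 58.79758303826417
top z 34.347528977331415 yaw 175.2008415685943
blob n 239 tool c [22.1  0.4] dir deg from +Y (mod180) 90.09810814321015 px [241.9 255. ]
blob n 194 tool c [ -9.1 -17. ] dir deg from +Y (mod180) 29.62204078836018 px [313.6 211.1]
blob n 210 tool c [-9.2 18.7] dir deg from +Y (mod180) 150.6091824297558 px [314.2 301.1]
```

View pics/k.png

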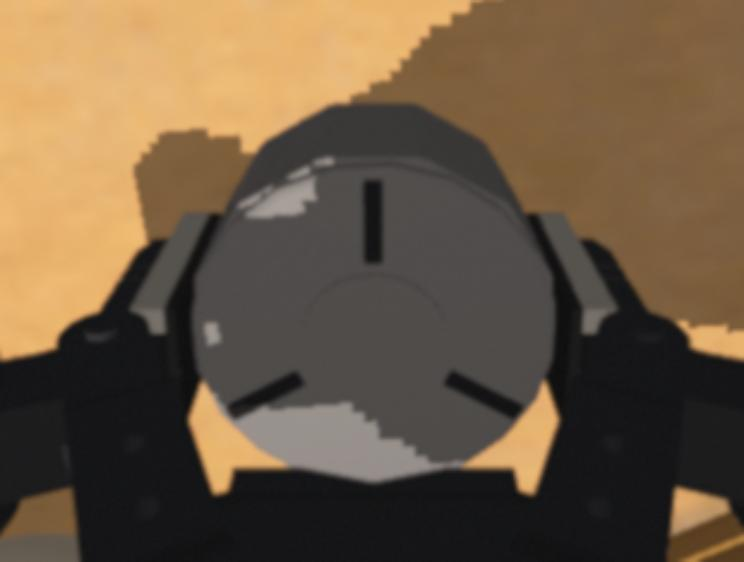

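The picture shows lid B gripped on its flats, with one bar pointing along tool +X at (220,373). I'll carry it to the left jar.

>>> {"api": "carry_out", "payload": {
  "rows": "1 0 0 -37 0; 1 0 0 -37 0; 1 0 0 -37 0; 1 0 0 0 -0.1305; 1 0 0 0 -0.1305; 1 0 0 0 -0.1305; 1 0 0 0 -0.1305; 1 0 0 0 0"
}}

```text
t: 40.25
eef_pos: [672.8, -160.9, 75.4]
orientation: [-180.0, 0.0, -154.9]
contact_force: [-0.5, -0.6, -0.3]
finger_gap: 59.1
gripper_force: 64.7
```

>>> {"api": "carry_out", "payload": {
  "rows": "1 -6.5 44.5 0 0; 1 -6.5 44.5 0 0; 1 -6.5 44.5 0 0; 1 -6.5 44.5 0 0; 1 -6.5 44.4 0 0; 1 -6.5 44.4 0 0; 1 0 0 0 0; 1 0 0 0 0"
}}

```text
t: 41.05
eef_pos: [594.7, 98.4, 75.1]
orientation: [-180.0, 0.0, -154.9]
contact_force: [-0.1, 0.1, 0.1]
finger_gap: 58.7
gripper_force: 64.8
```

```bash
python3 s.py; python3 k.py
```

```text
41.05 tau [ 0. -0. -0.] F [-0.05  0.11  0.08] [594.66  98.38  75.11] [-179.95    0.04 -154.88] j6 -22.727022543011955 gap 58.684343257851886
top z 143.32174171327964 yaw -154.87872521986594
blob n 204 tool c [20.7  0.7] dir deg from +Y (mod180) 89.59470869880951 px [243.9 255.1]
blob n 215 tool c [-10.  -17.3] dir deg from +Y (mod180) 29.88227667459472 px [314.5 209.9]
blob n 206 tool c [-9.8 18.8] dir deg from +Y (mod180) 150.2573554386973 px [314.2 300.8]
```

>>> {"api": "carry_out", "payload": {
  "rows": "1 0 -2.2 0 0; 1 0 0 15 0; 1 0 0 15 0; 1 0 0 12 0; 1 0 0 5 0; 1 0 0 2 0; 1 0 0 0 0; 1 0 0 0 0"
}}

```text
t: 41.9
eef_pos: [595.6, 95.0, 25.7]
orientation: [-180.0, -0.0, -154.9]
contact_force: [0.0, -0.7, -2.0]
finger_gap: 59.3
gripper_force: 65.2
```

>>> {"api": "carry_out", "payload": {
  "rows": "1 0 0 1 0; 1 0 0 0.7 0; 1 0 0 0.5 0; 1 0 0 0 0; 1 0 0 0 0; 1 0 0 0 0; 1 0 0 0 0; 1 0 0 0 0"
}}

```text
t: 42.7
eef_pos: [596.2, 95.5, 24.3]
orientation: [-180.0, 0.1, -154.9]
contact_force: [-1.0, -0.5, 4.6]
finger_gap: 58.6
gripper_force: 66.1
```

```bash
python3 s.py; python3 k.py
```

```text
42.7 tau [-0.07  0.37  0.01] F [-0.95 -0.53  4.63] [596.22  95.45  24.29] [-179.97    0.08 -154.89] j6 -23.01944289690817 gap 58.581425867428756
top z 92.52541766079572 yaw -154.88633159725973
blob n 204 tool c [20.9  0.7] dir deg from +Y (mod180) 89.9597180401997 px [243.8 255.1]
blob n 217 tool c [ -9.8 -17.2] dir deg from +Y (mod180) 30.33294778299117 px [314.4 210.2]
blob n 209 tool c [-9.7 18.8] dir deg from +Y (mod180) 149.41643491325075 px [314.1 300.7]
```

It's seated with the rim at about 58 mm. Trial turn.

>>> {"api": "carry_out", "payload": {
  "rows": "1 0 0 0.5 0.1; 1 0 0 0.5 0.1; 1 0 0 0.5 0.1; 1 0 0 0.5 0.1; 1 0 0 0.3 0.06; 1 0 0 0 0; 1 0 0 0 0; 1 0 0 0 0"
}}

```text
t: 43.55
eef_pos: [593.7, 95.9, 22.2]
orientation: [180.0, -0.1, 179.0]
contact_force: [-8.2, 0.0, 12.8]
finger_gap: 58.9
gripper_force: 67.0
```

```bash
python3 s.py; python3 k.py
```

```text
43.55 tau [-0.01  1.6   1.06] F [-8.24  0.01 12.79] [593.72  95.91  22.18] [179.99  -0.14 178.97] j6 3.1681329165593595 gap 58.89416068938841
top z 90.46862858208024 yaw 178.96919232797774
blob n 242 tool c [21.7  0.4] dir deg from +Y (mod180) 90.4059184714486 px [241.7 254.9]
blob n 197 tool c [ -9.7 -17.3] dir deg from +Y (mod180) 29.69412735270805 px [314.1 210.6]
blob n 215 tool c [-9.6 18.6] dir deg from +Y (mod180) 149.68889992658137 px [314.  300.8]
```

>>> {"api": "carry_out", "payload": {
  "rows": "1 0 0 0.25 0.05; 1 0 0 0.25 0.05; 1 0 0 0 0; 1 0 0 0 0; 1 0 0 0 0; 1 0 0 0 0; 1 0 0 0 0; 1 0 0 0 0"
}}

```text
t: 44.4
eef_pos: [595.5, 93.6, 21.7]
orientation: [-179.8, 0.0, 173.0]
contact_force: [-3.3, -5.5, 8.3]
finger_gap: 59.3
gripper_force: 66.8
```

```bash
python3 s.py; python3 k.py
```

```text
44.4 tau [-1.    0.99  0.21] F [-3.33 -5.48  8.33] [595.55  93.58  21.7 ] [-179.8     0.04  173.  ] j6 9.034195733477619 gap 59.279984008700616
top z 90.03496394853043 yaw 172.99965897377226
blob n 243 tool c [21.9  0.3] dir deg from +Y (mod180) 90.93084314014155 px [242.  254.2]
blob n 189 tool c [ -9.3 -17. ] dir deg from +Y (mod180) 29.027180691019055 px [313.7 210.8]
blob n 213 tool c [-9.1 18.8] dir deg from +Y (mod180) 150.2918844302975 px [313.4 300.8]
```

>>> {"api": "carry_out", "payload": {
  "rows": "1 0 0 0.5 0.1; 1 0 0 0.5 0.1; 1 0 0 0 0; 1 0 0 0 0; 1 0 0 0 0; 1 0 0 0 0; 1 0 0 0 0; 1 0 0 0 0"
}}

```text
t: 45.25
eef_pos: [594.9, 94.6, 20.4]
orientation: [-179.9, -0.0, 161.5]
contact_force: [-4.7, -0.8, 7.9]
finger_gap: 59.2
gripper_force: 67.3
```

```bash
python3 s.py; python3 k.py
```

```text
45.25 tau [-0.53  0.92 -0.16] F [-4.69 -0.85  7.9 ] [594.94  94.58  20.4 ] [-179.89   -0.    161.52] j6 20.550876522701035 gap 59.231867772580294
top z 88.78863011178754 yaw 161.52179168529412
blob n 238 tool c [22.3  0. ] dir deg from +Y (mod180) 90.39903614066169 px [241.2 254. ]
blob n 181 tool c [ -9.1 -16.8] dir deg from +Y (mod180) 30.607886929940662 px [313.1 211.6]
blob n 218 tool c [-8.8 18.6] dir deg from +Y (mod180) 150.79674419124672 px [312.9 301. ]
```

This one fits too. Screwing it home.

>>> {"api": "carry_out", "payload": {
  "rows": "1 0 0 0.5 0.1; 1 0 0 0.5 0.1; 1 0 0 0.5 0.1; 1 0 0 0.5 0.1; 1 0 0 0.5 0.1; 1 0 0 0.15 0.035; 1 0 0 0 0; 1 0 0 0 0"
}}

```text
t: 46.1
eef_pos: [596.3, 94.7, 18.3]
orientation: [180.0, 0.1, 130.9]
contact_force: [-1.9, -2.1, 8.7]
finger_gap: 58.8
gripper_force: 67.4
```

```bash
python3 s.py; python3 k.py
```

```text
46.1 tau [-0.6   0.55 -0.02] F [-1.94 -2.13  8.74] [596.29  94.69  18.29] [179.99   0.14 130.9 ] j6 51.179495566377724 gap 58.78221994848748
top z 86.63924506468706 yaw 130.89733018817589
blob n 240 tool c [22.5 -0.6] dir deg from +Y (mod180) 90.33601285305505 px [241.3 254. ]
blob n 143 tool c [ -9.  -17.9] dir deg from +Y (mod180) 32.18997435049718 px [313.7 210.3]
blob n 194 tool c [-8.2 17.6] dir deg from +Y (mod180) 151.33145895964654 px [312.3 300. ]
```

>>> {"api": "carry_out", "payload": {
  "rows": "-1 0 0 0 0; -1 0 0 0 0; -1 0 0 0 0; -1 0 0 0 0; -1 0 0 0 0; -1 0 0 -45 0; -1 0 0 -45 0; -1 0 0 -40 0"
}}

```text
t: 46.95
eef_pos: [595.6, 95.4, 148.6]
orientation: [180.0, 0.0, 130.9]
contact_force: [1.1, -0.7, 0.3]
finger_gap: 85.6
gripper_force: 0.0
```

>>> {"api": "carry_out", "payload": {
  "rows": "-1 0 0 0 -0.14; -1 0 0 0 -0.14; -1 0 0 0 -0.14; -1 0 0 0 -0.14; -1 0 0 0 -0.14; -1 40 -15 -10 0; -1 40 -15 -10 0; -1 0 -10 0 0"
}}

```text
t: 47.75
eef_pos: [505.2, 68.6, 167.0]
orientation: [-180.0, -0.2, 171.1]
contact_force: [-0.2, 0.3, 0.3]
finger_gap: 85.7
gripper_force: 0.0
```

```bash
python3 s.py; python3 - <<'E'
from m import *
p=manip.grab_frame("wrist");cv2.imwrite("pics/fin.png",cv2.resize(p["img"],None,fx=1.5,fy=1.5))
P=cloud(p)
for nm,c in (("L",(595.5,96)),("R",(587,-3.7))):
    d=P[...,:2]-c;m=(np.hypot(d[...,0],d[...,1])<38)&(P[...,2]>79)&(P[...,2]<100)
    xy=np.float32([at_z(p,a,86)[:2] for a in np.argwhere(m)]);cc,R=cv2.minEnclosingCircle(xy);z=P[...,2][m]
    A=np.c_[P[m][:,:2]-c,np.ones(m.sum())];co=np.linalg.lstsq(A,z,rcond=None)[0]
    q=xy-np.array(cc);g=p["img"].max(-1)[m].astype(float);r=np.hypot(*q.T);k=(r>11)&(r<25);w=np.clip(np.median(g[k])*.6-g[k],0,None);f=(w*np.exp(3j*np.arctan2(q[k,1],q[k,0]))).sum()
    print(nm,cc,R,"z",np.median(z),"tilt deg",np.degrees(co[:2]),"bar",np.degrees(np.angle(f))/3%120,abs(f)/w.sum())
marks(p)
E
```

```text
47.75 tau [ 0.01 -0.09  0.04] F [-0.21  0.33  0.32] [505.2   68.64 167.02] [-179.98   -0.23  171.08] j6 8.34533417108246 gap 85.66550895697374
L (592.6780395507812, 96.09183502197266) 32.05360794067383 z 86.5340331757584 tilt deg [ 1.6 -0.3] bar 11.735914282529018 0.9313193671158414
R (584.357666015625, -2.5040993690490723) 31.95111083984375 z 86.50305842174342 tilt deg [ 1.4 -1.1] bar 12.014585646029163 0.9522802406085563
L mark az -159.50669865991551 n 26 rel rack mod120 85.39330134008449 z 20.323724056387608 44.81073993335285
R mark az -162.7088610144272 n 15 rel rack mod120 82.19113898557279 z 24.95993264574477 42.49895358608579
```

View pics/fin.png

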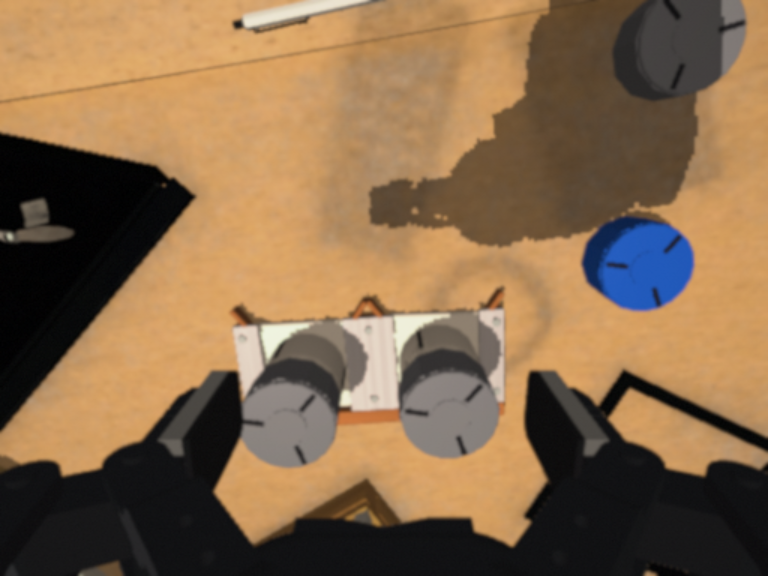

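```bash
python3 - <<'E'
from h import *
np.set_printoptions(precision=1,suppress=True)
p=manip.grab_frame("wrist");C=np.load("C.npy")
def M(e,yaw):
    t=np.radians(yaw);A=np.eye(4);A[:3,:3]=np.array([[np.cos(t),np.sin(t),0],[np.sin(t),-np.cos(t),0],[0,0,-1]]);A[:3,3]=e;return A
q=dict(p);q["world_to_cam"]=C@np.linalg.inv(M([522.9,56.7,173.9],174.7));q["img"]=cv2.resize(cv2.imread("pics/m_wrist.png"),(512,384),interpolation=cv2.INTER_AREA)
u=np.array([.9963,-.0854]);v=np.array([.0854,.9963])
for nm,f in (("before",q),("now",p)):
    for b in (72,60,40,28,-28,-40,-60,-72):
        # walk along lane, find foot front edge by saturation drop
        a=np.arange(-60,-15,0.5);sat=[]
        for x in a:
            w=np.array([589,47.9])+x*u+(b-1)*v;r=px(f,[*w,7]);s=cv2.getRectSubPix(f["img"],(1,1),(float(r[1]),float(r[0])))[0,0].astype(float);sat.append(1-s.min()/s.max())
        sat=np.array(sat);d=np.convolve(sat,[1,1,1,1,0,-1,-1,-1,-1],"same")[5:-5];i=np.argmin(d)+5
        print(nm,b,"front a",a[i],d.min().round(2))
E
```

```text
before 72 front a -36.0 -0.8
before 60 front a -36.0 -0.85
before 40 front a -36.0 -0.93
before 28 front a -36.0 -0.94
before -28 front a -35.5 -0.99
before -40 front a -36.0 -0.91
before -60 front a -36.0 -0.99
before -72 front a -36.0 -0.91
now 72 front a -37.0 -0.72
now 60 front a -37.5 -0.86
now 40 front a -38.0 -0.98
now 28 front a -38.5 -0.96
now -28 front a -37.5 -0.92
now -40 front a -37.5 -0.83
now -60 front a -38.0 -1.04
now -72 front a -38.0 -0.91
```

```bash
python3 - <<'E'
from h import *
p=manip.grab_frame("wrist");C=np.load("C.npy")
s=manip.get_state();print(s["eef_pos"])
def M(e,yaw):
    t=np.radians(yaw);A=np.eye(4);A[:3,:3]=np.array([[np.cos(t),np.sin(t),0],[np.sin(t),-np.cos(t),0],[0,0,-1]]);A[:3,3]=e;return A
q=dict(p);q["world_to_cam"]=C@np.linalg.inv(M([522.9,56.7,173.9],174.7));q["img"]=cv2.resize(cv2.imread("pics/m_wrist.png"),(512,384),interpolation=cv2.INTER_AREA)
u=np.array([.9963,-.0854]);v=np.array([.0854,.9963])
for nm,f in (("before",q),("now",p)):
    for b in (93,88,13,-13,-88,-93):
        a=np.arange(-60,-15,0.5);sat=[]
        for x in a:
            w=np.array([589,47.9])+x*u+(b-1)*v;r=px(f,[*w,13]);t=cv2.getRectSubPix(f["img"],(1,1),(float(r[1]),float(r[0])))[0,0].astype(float);sat.append(1-t.min()/t.max())
        d=np.convolve(sat,[1,1,1,1,0,-1,-1,-1,-1],"same")[5:-5];print(nm,b,"lip front a",a[np.argmin(d)+5],d.min().round(2))
E
```

```text
[511.31128311  68.01297844 167.35420184]
before 93 lip front a -39.5 -1.41
before 88 lip front a -40.0 -1.27
before 13 lip front a -40.0 -1.0
before -13 lip front a -40.0 -1.05
before -88 lip front a -40.5 -1.34
before -93 lip front a -39.5 -1.36
now 93 lip front a -40.0 -1.47
now 88 lip front a -40.0 -1.42
now 13 lip front a -40.5 -1.12
now -13 lip front a -40.0 -1.11
now -88 lip front a -40.5 -1.48
now -93 lip front a -39.5 -1.35
```

Measured against the lips, both feet now sit about 1.5 mm further out than before, from reaction during the screwing. I'll nudge each jar back against the stop with closed fingers on its body.

>>> {"api": "carry_out", "payload": {
  "rows": "1 0 0 0 -0.07; 1 -16 35 0 0; 1 0 0 44 0; 1 0 0 44 0; 1 0 0 44 0; 1 0 0 44 0; 1 0 0 0 0; 1 0 0 0 0"
}}

```text
t: 48.7
eef_pos: [529.5, 102.0, -9.5]
orientation: [-180.0, -0.1, 175.0]
contact_force: [0.8, 0.1, 0.3]
finger_gap: -0.0
gripper_force: 0.0
```

>>> {"api": "carry_out", "payload": {
  "rows": "1 -6 0 0 0; 1 -6 0 0 0; 1 -4 0 0 0; 1 -2 0 0 0; 1 -1 0 0 0; 1 -1 0 0 0; 1 0 0 0 0; 1 0 0 0 0"
}}

```text
t: 49.5
eef_pos: [548.9, 100.1, -9.3]
orientation: [-180.0, -0.0, 175.0]
contact_force: [0.1, -0.6, 0.1]
finger_gap: -0.2
gripper_force: 0.0
```

>>> {"api": "carry_out", "payload": {
  "rows": "1 -3 0 0 0; 1 -1 0 0 0; 1 -1 0 0 0; 1 -1 0 0 0; 1 -1 0 0 0; 1 0 0 0 0; 1 0 0 0 0; 1 0 0 0 0"
}}

```text
t: 50.3
eef_pos: [554.1, 98.9, -9.7]
orientation: [-179.9, -0.2, 175.0]
contact_force: [-5.9, -2.0, 1.6]
finger_gap: -0.4
gripper_force: 0.8
```

>>> {"api": "carry_out", "payload": {
  "rows": "1 -1 0 0 0; 1 -1 0 0 0; 1 -1 0 0 0; 1 0 0 0 0; 1 0 0 0 0; 1 0 0 0 0; 1 0 0 0 0; 1 0 0 0 0"
}}

```text
t: 51.1
eef_pos: [554.9, 98.1, -10.0]
orientation: [-179.8, -0.4, 175.0]
contact_force: [-10.3, -3.4, 4.6]
finger_gap: 0.1
gripper_force: 2.1
```

>>> {"api": "carry_out", "payload": {
  "rows": "1 30 0 0 0; 1 0 -33 0 0; 1 0 -33 0 0; 1 0 -34 0 0; 1 -10 0 0 0; 1 -8 0 0 0; 1 -4 0 0 0; 1 0 0 0 0"
}}

```text
t: 51.9
eef_pos: [543.5, 1.1, -9.2]
orientation: [180.0, 0.0, 175.1]
contact_force: [0.3, 0.1, 1.0]
finger_gap: 0.0
gripper_force: 0.0
```

>>> {"api": "carry_out", "payload": {
  "rows": "1 -3 0 0 0; 1 -2 0 0 0; 1 -1 0 0 0; 1 -1 0 0 0; 1 -1 0 0 0; 1 0 0 0 0; 1 0 0 0 0; 1 0 0 0 0"
}}

```text
t: 52.7
eef_pos: [546.8, -0.2, -9.8]
orientation: [-180.0, -0.4, 175.0]
contact_force: [-8.4, -1.6, 4.6]
finger_gap: 0.4
gripper_force: 1.4
```

>>> {"api": "carry_out", "payload": {
  "rows": "1 30 0 0 0; 1 0 0 -45 0; 1 0 0 -45 0; 1 0 0 -45 0; -1 -6 50 -45 0; -1 0 5 -4 0; -1 0 0 0 0; -1 0 0 0 0"
}}

```text
t: 53.5
eef_pos: [527.9, 43.5, 161.9]
orientation: [-180.0, -0.1, 175.0]
contact_force: [0.7, 0.1, -0.5]
finger_gap: 58.2
gripper_force: 0.0
```

>>> {"api": "carry_out", "payload": {
  "rows": "-1 0 0 0 0; -1 0 0 0 0; -1 0 0 0 0; -1 0 0 0 0; -1 0 0 0 0; -1 0 0 0 0; -1 0 0 0 0; -1 0 0 0 0"
}}

```text
t: 54.3
eef_pos: [528.7, 43.7, 163.2]
orientation: [180.0, 0.0, 175.0]
contact_force: [-0.3, -0.3, -0.4]
finger_gap: 85.2
gripper_force: 0.0
```

```bash
python3 s.py; python3 - <<'E'
from m import *
p=manip.grab_frame("wrist")
u=np.array([.9963,-.0854]);v=np.array([.0854,.9963])
for b,h in ((72,7),(60,7),(40,7),(28,7),(13,13),(-13,13),(-28,7),(-40,7),(-60,7),(-72,7)):
    a=np.arange(-60,-15,0.5);sat=[]
    for x in a:
        w=np.array([589,47.9])+x*u+(b-1)*v;r=px(p,[*w,h]);t=cv2.getRectSubPix(p["img"],(1,1),(float(r[1]),float(r[0])))[0,0].astype(float);sat.append(1-t.min()/t.max())
    d=np.convolve(sat,[1,1,1,1,0,-1,-1,-1,-1],"same")[5:-5];print(b,"front a",a[np.argmin(d)+5])
P=cloud(p)
for nm,c in (("L",(595.5,96)),("R",(587,-3.7))):
    d=P[...,:2]-c;m=(np.hypot(d[...,0],d[...,1])<38)&(P[...,2]>79)&(P[...,2]<100)
    xy=np.float32([at_z(p,a,86)[:2] for a in np.argwhere(m)]);cc,R=cv2.minEnclosingCircle(xy)
    q=xy-np.array(cc);g=p["img"].max(-1)[m].astype(float);r=np.hypot(*q.T);k=(r>11)&(r<25);w=np.clip(np.median(g[k])*.6-g[k],0,None);f=(w*np.exp(3j*np.arctan2(q[k,1],q[k,0]))).sum()
    print(nm,cc,R,"z",np.median(P[...,2][m]),"bar",np.degrees(np.angle(f))/3%120)
marks(p)
for n in ("top",):
    t=manip.grab_frame(n)
    for l,z in (("tape",48),("dish",22)):
        for o in manip.outline_of(t,l)[:1]: print(l,at_z(t,o["location"],z))
E
```

```text
54.3 tau [-0.02 -0.02  0.02] F [-0.34 -0.27 -0.36] [528.7   43.66 163.2 ] [180.     0.01 175.03] j6 1.718926176944031 gap 85.23774984569513
72 front a -36.0
60 front a -36.5
40 front a -36.5
28 front a -36.0
13 front a -40.0
-13 front a -40.0
-28 front a -36.5
-40 front a -36.0
-60 front a -35.5
-72 front a -36.5
L (593.1565551757812, 94.62518310546875) 31.705551147460938 z 86.41892244543678 bar 13.630511127805699
R (584.6719360351562, -2.0603904724121094) 31.865304946899414 z 86.37812904136928 bar 12.282959478514607
L mark az -154.04007961558855 n 25 rel rack mod120 90.85992038441145 z 16.879988818962605 44.68082487858249
tape [ 688.3 -314.8   48. ]
dish [ 768.2 -247.1   22. ]
```

```bash
python3 -c "
from station import manip
print(manip.close_job())"
```

```text
the job is handed in; nothing more can be done
None
```

Both jars stand against the back stop with a fitting lid screwed on past 68° (about 72°). The third lid was not needed, and the job is handed in with no result reported. While I gripped the second lid, the wrist force briefly read 49 N.

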